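# Clip a control board into the spring holder and start its test

### The job

Clip the loose control board, components up, into the spring board holder so that both jaws grip its short edges and it sits level and centred; let go of it. Then start the test on the tester: press the large key fully down and release it, then press the small key fully down and release it. Leave the bottle, the screwdriver and the parts box where they are.

Things in the scene. Friction and masses are not known exactly. Their poses are not given: they have to be found in the camera images.
- board_mid (a point): centre of the heat sink of the loose green control board (about 180 g, 80 mm along x, 120 mm along y, 4 mm thick; z up from its component side; starts flat on the bench). Grip the finned heat sink in its middle: 40 mm along x, 30 along y, 30 tall; this point is half-way up it, 19 mm above the board's underside. Either short end may go into either jaw
- board_end (a point): middle of the board's short edge at its +y end, on the underside, 60 mm from the board's centre. Small parts up to 13 mm tall stand near the four corners (over 20 mm from the centre in x and 13 mm in y); the last 13 mm of the board at each short end are clear for the jaws
- holder: spring board holder, fixed: grey base 90 mm along x, 270 along y, 12 high; origin on the bench under its centre, z up. Two mirrored aluminium jaws slide along y on rods, their grooves facing the middle. The board will not press in flat from above: it needs one end tilted down into a groove, that jaw pushed to its stop, then the other end has about 5 mm to spare to come down inside the other lip
- groove_left (a point): on the jaw at the holder's +y end (moves with it): middle of the groove bottom, on the groove's floor, 45 mm above the bench. At rest it is at y = +56 mm of the holder. Jaw 70 mm wide along x, reaching 16 mm outward. Groove 9 mm high; upper lip 5 mm thick (flat top 59 mm above the bench) reaching 5 mm towards the middle from this point; the flat floor ledge reaches 16 mm
- groove_right (a point): the same point on the mirrored jaw at the holder's -y end, at rest at y = -56 mm. The grooves' bottoms are then 112 mm apart, less than the board's 120 mm; with the board clipped in, its underside lies on both ledges and each jaw is pushed back about 4 mm
- jaw_left (a joint): how far the jaw at the holder's +y end is pushed outward (along +y) from rest, m: 0 to a hard stop at 0.018. Spring 500 N/m with 2 N preload: about 2 N to start moving it, 4 N with the board clipped in, 11 N at the stop
- jaw_right (a joint): the same for the jaw at the holder's -y end, pushed outward along -y
- tester: low grey tester box, fixed, 110 mm along x, 130 mm along y, 45 mm high; origin under its centre. The two keys stand on its top, 60 mm apart along y; which key is on which side varies
- key_big_top (a point): centre of the top of the large round black key, 34 mm in diameter (on a 50 mm round collar, which its top stands 10 mm above); pressed straight down
- key_small_top (a point): centre of the top of the small round black key, 18 mm in diameter (on a 34 mm round collar, which its top stands 10 mm above); pressed straight down
- key_big (a joint): how far the large key is down, m: 0 to 0.006; about 1.2 N to start, 4 N fully down, springs back
- key_small (a joint): the same for the small key
- bottle: white plastic bottle, 56 mm in diameter, 110 mm tall, upright; bystander; origin under its centre
- driver: screwdriver lying on the bench; bystander
- partsbox: blue open parts box, 90 x 120 x 40 mm; bystander; origin under its centre
Mind the look-alikes: they are no part of the job. Leave any red look-alike of the part that bears board_mid alone.

How it is judged:
By the outcome, as a careful person would: the job done as asked, in the order asked, and still so for the second after the job is handed in, with the robot touching nothing.
It also fails if it takes over 58 s, if anything falls off the work surface, if the arm or the gripper's body presses on something with over 40 N, if the wrist force passes 120 N, or if a joint passes its speed limit or range.

### The arm

A 6-joint arm with a two-finger parallel gripper is mounted at the origin on the work surface. World frame = base frame: x ahead of the robot, y to its left, z up, the work surface at z = 0. Lengths are in m, angles in rad, forces in N, time in s.
With the tool pointing down it reaches from about 0.225 to 0.875 m from the base axis. Payload 3.4 kg.
Tool frame: the origin (TCP) lies at the very end of the fingers, on their centre line; the grasp point (between the pads) lies 19 mm behind it (env.grasp_offset is the distance from the TCP to the grasp point, in m); x points along the fingers, y is the direction in which the jaws open and shut, and the axes are right-handed (so a half turn about x gives the same grasp; the last joint's range is limited). The gripper opens to 85 mm and grips with 20 to 120 N. Pads are 22 mm wide; open, the fingers measure 114 mm over their backs; the gripper's body (76 mm by 85 mm) begins 54 mm behind the grasp point. The pads swing forward as they close: fully open they stand 13 mm farther back than shut.
Start: joints at [-1.379, 0.276, 1.505, -0, 1.361, -0.121], TCP at [0.177, -0.547, 0.231] pointing down, gripper open.
Joint ranges: [-2.89, 2.89], [-0.75, 2.08], [0.22, 2.7], [-1.18, 4.32], [0.11, 2.71], [-2.7, 2.7]. Speed limits (rad/s): [2.57, 2.57, 3.14, 3.14, 3.14, 3.14].

### API

Orientations are given as [roll, pitch, yaw] about the fixed x, y, z axes, in that order (R = Rz(yaw) Ry(pitch) Rx(roll)).
In Python, from plant import env, eyes, order, nets gives the robot as it stands.
- The arm moves only by the tool step_arm, never from a script. Its argument "steps" is text: rows parted by semicolons, each of 6 numbers parted by spaces: the shift along the tool's x, y, z in units of 25 mm (1.0 is 25 mm), then the turn, a rotation vector about the tool's x, y, z in units of 5 degrees (1.0 is 5 degrees). A call has 1 to 20 rows; each row is the pose to reach, as a shift and turn from the pose measured when the call began, along the tool's axes at that moment; what a row does not reach only later rows make up. A row lasts 1/10 s, in which the tool goes at most 50 mm and 8.59 degrees, less where a joint would pass 70% of its speed; a pose out of reach is approached as far as the arm can. A call with a gripper value outside its range is refused whole. "fingers" is the finger opening in mm, from 0 to 85.4, set as the call begins (left out, the last holds). The fingers move at their own pace and stop on an object; "newtons" is the grip in N (left out, the last holds). Time passes only in rows, so rows that repeat a pose let the fingers close. It gives the time, the measured TCP pose, the force and the opening at its end, in the units of the state.
- env.read_state(): the state, without advancing time (a new reading comes with each control period).
- eyes.capture(name): name is "scene" or "top"; returns the picture (480x640x3 uint8, red, green, blue); there is no depth.
- eyes.camera_info(name): a dict with "intrinsics" (3x3 intrinsics, pixels), "position" and "orientation" of the camera in the world. Camera axes: x right, y down, z forward; pixel columns grow to the right and rows downward; lengths in m; the calibration is good to about 2 mm. A picture is of the moment at which its call begins. camera_info takes no time and is no camera call.
- order.finish_job(): hands the job in, once; it reports no verdict.
Trained networks look in the newest picture that a camera, given by its name, has taken for a name from the list of things; names that differ only in an ending like _2 or _b are one class to them, and where a whole thing is asked for, a point or a joint stands for the part that bears it (a point fixed in the world has none). Each returns a list of dicts, best first, with "confidence" (0 to 1); they miss things now and then, are a little off and sometimes report something else, mostly with a low value. They report only what shows in the picture. A call takes as long as a camera call. They do not tell look-alikes from the thing itself.
- nets.silhouettes(camera, target): "pixels" (480x640 bool, what is visible of it) and "point" ([column, row] in pixels, amid what is visible of it).
The state is a dict: "time_s": time; "joint_pos": joint angles; "qd": joint speeds; "tau": joint torques, N m; "ee_pos": TCP position; "tool_rot": TCP orientation; "wrist_force": force on the tool from outside, world axes, zero at the start; "ft_torque": the same for the moment, N m; "finger_gap": finger opening in m.
Only numpy, scipy, OpenCV 4.12 (cv2) and the standard library are available. Lean on these libraries where they do the work, as an engineer would, in place of code of your own. Each camera call takes 0.05 s, during which the arm holds its last target.

## Working session

There is one attempt and no reset: what is moved stays moved. The work goes in short steps, Python scripts to look and compute and a tool call to move; the robot and the scene stay as the last step left them, time stands still between calls to the robot, and variables do not carry over. Pictures are saved under pics/ and viewed, and the job is handed in when it is done.

Besides the shell and the picture viewer there is one more tool, called after "Emit:" by a JSON object that holds its "api" and its "payload". step_arm: Moves the arm, as the interface text tells. Its arguments: {"type":"object","properties":{"steps":{"type":"string"},"fingers":{"type":"number"},"newtons":{"type":"number"}},"required":["steps"]}

```bash
ls; mkdir -p pics; python3 - <<'E'
from plant import env, eyes, order, nets
import cv2
print(env.read_state())
for n in("scene","top"):
    im=eyes.capture(n); cv2.imwrite(f"pics/{n}0.png",im[:,:,::-1]); print(n,eyes.camera_info(n))
E
```

```text
pics
{'time_s': 0.0, 'joint_pos': array([-1.37898116e+00,  2.76625449e-01,  1.50613805e+00, -5.65990263e-06,
        1.36071309e+00, -1.20965804e-01]), 'qd': array([ 7.89200424e-04, -1.94179198e-04, -5.73968328e-04,  1.01020640e-03,
        3.16035658e-05, -1.95099546e-04]), 'tau': array([-5.56983468e-04, -4.16769683e+01, -2.45803249e+01, -1.65420365e-04,
        1.12573474e-02, -1.82253125e-06]), 'ee_pos': array([ 0.17684009, -0.54657068,  0.2304204 ]), 'tool_rot': array([-1.68882507,  1.56891239,  1.76554974]), 'wrist_force': array([ 0.66806683,  1.45774725, -0.5859291 ]), 'ft_torque': array([ 0.02906826, -0.0309604 , -0.01745937]), 'finger_gap': 0.08563402529306977}
scene {'intrinsics': array([[579.08711806,   0.        , 310.95610439],
       [  0.        , 579.08711806, 244.3831234 ],
       [  0.        ,   0.        ,   1.        ]]), 'position': array([1.05019171, 0.63689164, 1.08365131]), 'orientation': array([-2.44414867, -0.0144578 ,  2.58050465])}
top {'intrinsics': array([[473.27755523,   0.        , 325.79198172],
       [  0.        , 473.27755523, 236.22979452],
       [  0.        ,   0.        ,   1.        ]]), 'position': array([ 0.50400023, -0.03984065,  1.36960911]), 'orientation': array([-3.0744395 , -0.01357826, -1.59204611])}
```

View pics/scene0.png

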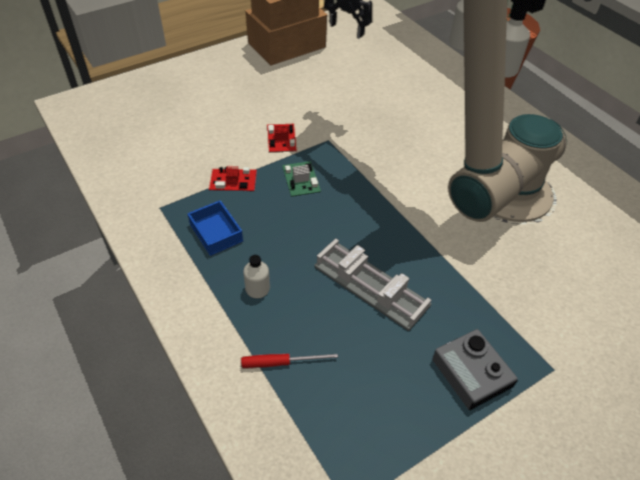

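View pics/top0.png

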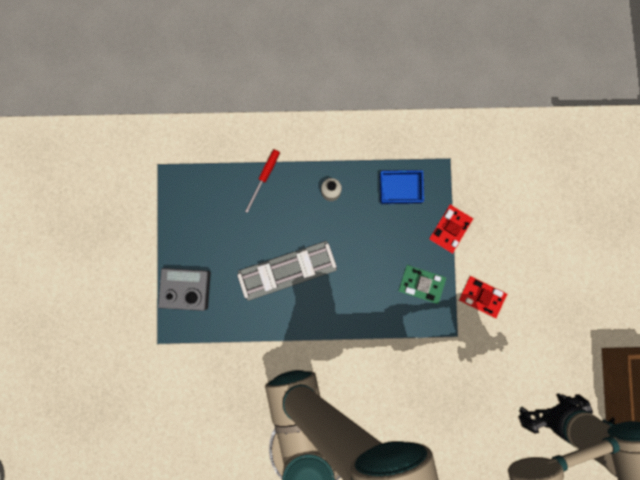

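Scene: green board at scene (302,178)/top (423,284); red look-alikes beside it; holder at top (287,270); tester at top (184,288).

```bash
cat > h.py <<'E'
import numpy as np, cv2, pickle
from scipy.spatial.transform import Rotation as R
def cam(ci):
    return ci['intrinsics'],np.array(ci['position']),R.from_euler('xyz',ci['orientation']).as_matrix()
def proj(c,P):
    K,p,M=c; q=(np.atleast_2d(P)-p)@M; u=q@K.T; return u[:,:2]/u[:,2:]
def ray(c,uv,z):
    K,p,M=c; d=M@np.linalg.solve(K,[uv[0],uv[1],1.]); return p+d*(z-p[2])/d[2]
def tri(cs,uvs):
    A=np.zeros((3,3));b=np.zeros(3)
    for c,uv in zip(cs,uvs):
        K,p,M=c; d=M@np.linalg.solve(K,[uv[0],uv[1],1.]);d/=np.linalg.norm(d);Q=np.eye(3)-np.outer(d,d);A+=Q;b+=Q@p
    return np.linalg.solve(A,b)
E
python3 - <<'E'
from plant import env, eyes, order, nets
import cv2,pickle
from h import *
D={}
for n in("scene","top"):
    D[n,'im']=eyes.capture(n);D[n,'ci']=eyes.camera_info(n); c=cam(D[n,'ci'])
    for t in("board_mid","board_end","holder","groove_left","groove_right","tester","key_big_top","key_small_top","jaw_left","bottle","partsbox"):
        r=nets.silhouettes(n,t); D[n,t]=r
        for d in r[:5]:
            ys,xs=d['pixels'].nonzero()
            print(n,t,round(d['confidence'],2),np.round(d['point']),len(xs),(xs.min(),xs.max(),ys.min(),ys.max()) if len(xs) else '',np.round(ray(c,d['point'],0.02),3))
pickle.dump(D,open('D.pkl','wb'))
print(env.read_state()['time_s'])
E
```

```text
scene board_mid 0.61 [303. 180.] 939 (np.int64(283), np.int64(319), np.int64(162), np.int64(195)) [ 0.463 -0.307  0.02 ]
scene board_mid 0.61 [279. 136.] 775 (np.int64(267), np.int64(295), np.int64(124), np.int64(152)) [ 0.428 -0.496  0.02 ]
scene board_end 0.82 [230. 179.] 1037 (np.int64(208), np.int64(255), np.int64(166), np.int64(190)) [ 0.624 -0.413  0.02 ]
scene board_end 0.78 [302. 178.] 958 (np.int64(283), np.int64(319), np.int64(161), np.int64(195)) [ 0.463 -0.315  0.02 ]
scene board_end 0.58 [282. 140.] 765 (np.int64(267), np.int64(295), np.int64(124), np.int64(152)) [ 0.428 -0.48   0.02 ]
scene board_end 0.16 [497. 368.] 67 (np.int64(491), np.int64(499), np.int64(363), np.int64(371)) [0.414 0.367 0.02 ]
scene holder 0.8 [370. 284.] 4364 (np.int64(314), np.int64(430), np.int64(239), np.int64(329)) [0.509 0.059 0.02 ]
scene holder 0.39 [498. 368.] 93 (np.int64(490), np.int64(500), np.int64(362), np.int64(372)) [0.412 0.368 0.02 ]
scene groove_left 0.76 [394. 293.] 560 (np.int64(377), np.int64(406), np.int64(275), np.int64(307)) [0.48  0.107 0.02 ]
scene groove_right 0.7 [350.
[... 1993 characters left out ...]
y_big_top 0.52 [191. 299.] 122 (np.int64(185), np.int64(197), np.int64(292), np.int64(303)) [0.425 0.324 0.02 ]
top jaw_left 0.88 [266. 278.] 316 (np.int64(258), np.int64(276), np.int64(264), np.int64(290)) [0.479 0.111 0.02 ]
top bottle 0.79 [330. 190.] 342 (np.int64(321), np.int64(340), np.int64(180), np.int64(200)) [ 0.727 -0.075  0.02 ]
top bottle 0.27 [306. 265.] 290 (np.int64(296), np.int64(314), np.int64(251), np.int64(276)) [ 0.513 -0.001  0.02 ]
top partsbox 0.75 [400. 184.] 1459 (np.int64(378), np.int64(423), np.int64(170), np.int64(203)) [ 0.74  -0.277  0.02 ]
top partsbox 0.23 [424. 286.] 1184 (np.int64(399), np.int64(445), np.int64(266), np.int64(303)) [ 0.448 -0.337  0.02 ]
1.3
```

```bash
cat > fit.py <<'E'
from h import *
from scipy.optimize import minimize
S=4
def box(x0,x1,y0,y1,z0,z1): return np.array([[x,y,z] for x in(x0,x1) for y in(y0,y1) for z in(z0,z1)])
def cyl(x,y,r,z0,z1):
    a=np.linspace(0,2*np.pi,32); return np.array([[x+r*np.cos(t),y+r*np.sin(t),z] for t in a for z in(z0,z1)])
def render(c,boxes,T,z=0):
    x,y,w=T; m=np.zeros((480*S,640*S),np.uint8); Rz=R.from_euler('z',w).as_matrix()
    for b in boxes:
        uv=proj(c,b@Rz.T+[x,y,z]); uv=((uv+.5)*S-.5)
        cv2.fillConvexPoly(m,cv2.convexHull(np.round(uv*16).astype(np.int32)),1,shift=4)
    return cv2.resize(m.astype(np.float32),(640,480),interpolation=cv2.INTER_AREA)
def fit(cs,masks,boxes,T0):
    def cost(v):
        T=(T0[0]+v[0]*.01,T0[1]+v[1]*.01,T0[2]+v[2]*.1); e=0
        for c,m in zip(cs,masks):
            r=render(c,boxes,T); e+=np.abs(r-m).sum()/m.sum()
        return e/len(cs)
    best=None
    r=minimize(cost,[0,0,0],method='Nelder-Mead',options=dict(initial_simplex=[[0,0,0],[1,0,0],[0,1,0],[0,0,1.]],xatol=.005,fatol=1e-5))
    r=minimize(cost,r.x,method='Nelder-Mead',options=dict(initial_simplex=[r.x,r.x+[.4,0,0],r.x+[0,.4,0],r.x+[0,0,.4]],xatol=.005,fatol=1e-5))
    v=r.x; return np.array([T0[0]+v[0]*.01,T0[1]+v[1]*.01,T0[2]+v[2]*.1]),r.fun
BOARD=[box(-.04,.04,-.06,.06,0,.004),box(-.02,.02,-.015,.015,0,.034)]
J=lambda s:[box(-.035,.035,*sorted((s*.051,s*.072)),.012,.059),box(-.035,.035,*sorted((s*.040,s*.072)),.012,.045)]
HOLD=[box(-.045,.045,-.135,.135,0,.012)]+J(1)+J(-1)
TEST=[box(-.055,.055,-.065,.065,0,.045)]
E
cat > run1.py <<'E'
from fit import *
D=pickle.load(open('D.pkl','rb'))
C={n:cam(D[n,'ci']) for n in('scene','top')}
def both(name,boxes,T0,ms):
    for k in(('scene',),('top',),('scene','top')):
        print(name,k,*[np.round(a,4) for a in fit([C[q] for q in k],[ms[q].astype(np.float32) for q in k],boxes,T0)])
both('board',BOARD,(.455,-.32,1.4),{'scene':D['scene','board_mid'][0]['pixels'],'top':D['top','board_mid'][0]['pixels']})
both('hold',HOLD,(.495,.05,.26),{'scene':D['scene','holder'][0]['pixels'],'top':D['top','holder'][0]['pixels']})
both('test',TEST+[cyl(-.03,y,.02,.045,.057) for y in(-.03,.03)],(.45,.33,0),{'scene':D['scene','tester'][0]['pixels'],'top':D['top','tester'][0]['pixels']})
for j,w,s in(('groove_left','l',1),('groove_right','r',-1)):
    both(j,J(s),(.495,.05,.26),{'scene':D['scene',j][0]['pixels'],'top':D['top',j][0]['pixels']})
for z in(.06,):
  print('big',ray(C['scene'],D['scene','key_big_top'][0]['point'],z),ray(C['top'],D['top','key_big_top'][0]['point'],z),'tri',tri([C['scene'],C['top']],[D[q,'key_big_top'][0]['point'] for q in('scene','top')]))
  print('small',ray(C['scene'],D['scene','key_small_top'][0]['point'],z))
vis=[]
for n in('scene','top'):
    im=D[n,'im'][:,:,::-1].copy()
    b=(260,140,540,420) if n=='scene' else (150,220,450,320)
    cr=im[b[1]:b[3],b[0]:b[2]]; cr=cv2.resize(cr,None,fx=800/cr.shape[1]*.75 if n=='scene' else 800/cr.shape[1],fy=800/cr.shape[1]*.75 if n=='scene' else 800/cr.shape[1],interpolation=cv2.INTER_CUBIC); cv2.imwrite(f'pics/{n}_crop.png',cr)
E
python3 run1.py
```

```text
board ('scene',) [ 0.455  -0.3349  2.8153] 0.045
board ('top',) [ 0.4515 -0.3342  2.8172] 0.0411
board ('scene', 'top') [ 0.4532 -0.3347  2.8032] 0.0641
hold ('scene',) [0.5039 0.0521 0.3022] 0.0631
hold ('top',) [0.4989 0.0536 0.3052] 0.0386
hold ('scene', 'top') [0.5008 0.052  0.3024] 0.0705
test ('scene',) [ 0.4575  0.3433 -0.0835] 0.2664
test ('top',) [ 0.4537  0.3418 -0.0781] 0.3755
test ('scene', 'top') [ 0.4556  0.3422 -0.0879] 0.3303
groove_left ('scene',) [0.5045 0.0531 0.3351] 0.1539
groove_left ('top',) [0.4972 0.0527 0.2661] 0.0889
groove_left ('scene', 'top') [0.4993 0.0525 0.2745] 0.1451
groove_right ('scene',) [0.5009 0.0515 0.3387] 0.0836
groove_right ('top',) [0.501  0.0539 0.2985] 0.1146
groove_right ('scene', 'top') [0.5014 0.0531 0.3157] 0.1206
big [0.43694901 0.31470095 0.06      ] [0.42722272 0.31353651 0.06      ] tri [0.42895605 0.31371786 0.05104414]
small [0.44252868 0.37758467 0.06      ]
```

```bash
sleep 1
```

```text
(no output)
```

View pics/scene_crop.png

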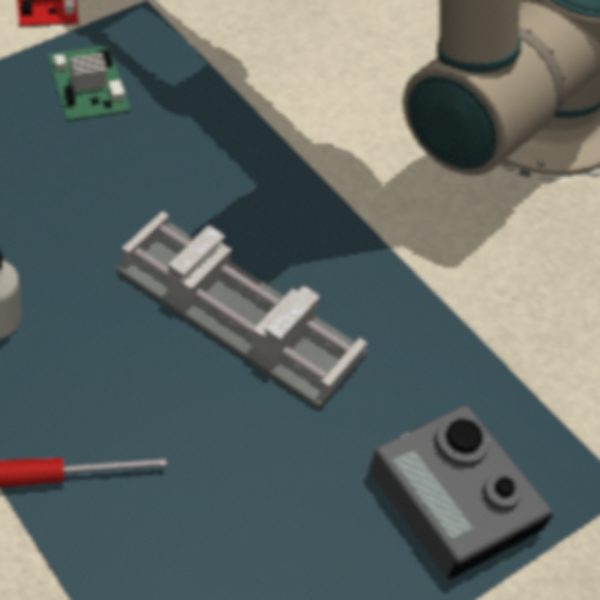

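View pics/top_crop.png

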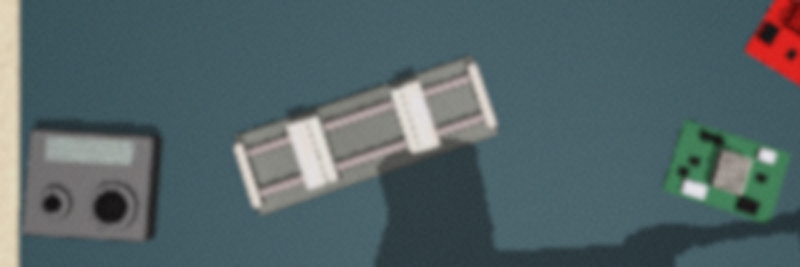

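```bash
cat > plan.py <<'E'
from h import *
def st():
    from plant import env
    s=env.read_state(); return s
def Rt(s): return R.from_euler('xyz',s['tool_rot'])
def down(yaw,tilt=0):
    # tool y along frame y of yaw, x down; tilt = rotation about frame x (rad)
    Rz=R.from_euler('z',yaw); T=np.array([[0,0,1],[0,1,0],[-1,0,0]]).astype(float) # cols: x=(0,0,-1), y=(0,1,0), z=x cross y
    x=np.array([0,0,-1.]);y=np.array([0,1.,0]);z=np.cross(x,y)
    M=np.column_stack([x,y,z]); return Rz*R.from_euler('x',tilt)*R.from_matrix(M)
def rel(p,Rg,s=None):
    s=s or st(); R0=Rt(s); d=R0.inv().apply(np.array(p)-s['ee_pos'])/.025; w=np.degrees((R0.inv()*Rg).as_rotvec())/5
    return np.round(np.r_[d,w],2)
def show(s=None):
    s=s or st(); print('t',round(s['time_s'],2),'p',np.round(s['ee_pos'],4),'F',np.round(s['wrist_force'],2),'M',np.round(s['ft_torque'],2),'gap',round(s['finger_gap'],4),'q',np.round(s['joint_pos'],2)); M=Rt(s).as_matrix(); print('x',np.round(M[:,0],3),'y',np.round(M[:,1],3))
E
python3 - <<'E'
from plan import *
show()
for yaw in(-.33,-.33+np.pi):
    for z in(.1,.008): print(rel([.4532,-.3347,z],down(yaw)))
E
```

```text
t 1.3 p [ 0.1769 -0.5471  0.2313] F [ 0.38  0.11 -0.21] M [0.02 0.   0.03] gap 0.0854 q [-1.38  0.28  1.5  -0.    1.36 -0.12]
x [-0. -0. -1.] y [ 0.308 -0.951  0.   ]
[  5.25  -4.69 -13.13 -28.63   0.     0.  ]
[  8.93  -4.69 -13.13 -28.63   0.     0.  ]
[  5.25  -4.69 -13.13   7.37   0.    -0.  ]
[  8.93  -4.69 -13.13   7.37   0.    -0.  ]
```

```bash
cat > run2.py <<'E'
from fit import *
D=pickle.load(open('D.pkl','rb'))
C={n:cam(D[n,'ci']) for n in('scene','top')}
E_=[box(-.04,.04,*sorted((s*.127,s*.135)),0,.04) for s in(1,-1)]
for k in(('scene',),('top',)):
  for h in (.03,.04,.05):
    E_=[box(-.045,.045,*sorted((s*.127,s*.135)),0,h) for s in(1,-1)]
    print(k,h,fit([C[q] for q in k],[D[q,'holder'][0]['pixels'].astype(np.float32) for q in k],HOLD+E_,(.5,.052,.3)))
E
python3 run2.py
```

```text
('scene',) 0.03 (array([0.50369355, 0.05231696, 0.29912039]), np.float64(0.046989575028419495))
('scene',) 0.04 (array([0.50354263, 0.05336849, 0.30169207]), np.float64(0.055926330387592316))
('scene',) 0.05 (array([0.50352929, 0.05337115, 0.30146266]), np.float64(0.07789584994316101))
('top',) 0.03 (array([0.49883836, 0.05323369, 0.30541172]), np.float64(0.031826797872781754))
('top',) 0.04 (array([0.49936262, 0.05225471, 0.30388367]), np.float64(0.031703196465969086))
('top',) 0.05 (array([0.49928347, 0.05184591, 0.30560304]), np.float64(0.03594677150249481))
```

Emit:
{"api": "step_arm", "payload": {"steps": "1.3 -1.2 -3.3 1.8 0 0;2.6 -2.35 -6.6 3.6 0 0;4 -3.5 -10 5.5 0 0;5 -4.5 -12.5 7 0 0;5.25 -4.69 -13.13 7.37 0 0;5.25 -4.69 -13.13 7.37 0 0;5.25 -4.69 -13.13 7.37 0 0;5.25 -4.69 -13.13 7.37 0 0;5.25 -4.69 -13.13 7.37 0 0", "fingers": 75}}

```text
time_s: 2.2
ee_pos: [0.4551, -0.3312, 0.0983]
tool_rot: [-0.872, 1.567, 1.944]
wrist_force: [-0.2, -0.4, 0.1]
finger_gap: 0.0746
```

```bash
python3 - <<'E'
from plan import *
from plant import eyes
show()
for n in("scene","top"):
    im=eyes.capture(n)[:,:,::-1]; c=cam(eyes.camera_info(n)); s=st()
    uv=proj(c,s['ee_pos'])[0]; print(n,uv)
    u,v=uv.astype(int); cr=im[v-60:v+60,u-80:u+80]; cv2.imwrite(f'pics/{n}1.png',cv2.resize(cr,None,fx=5,fy=5,interpolation=cv2.INTER_CUBIC))
print(rel([.4532,-.3347,.008],down(-.33+np.pi)))
E
```

```text
t 2.2 p [ 0.4551 -0.3312  0.0983] F [-0.24 -0.43  0.05] M [-0.02  0.03 -0.04] gap 0.0746 q [-0.75  0.36  1.73  0.    1.05  1.14]
x [-0.001  0.003 -1.   ] y [-0.32  -0.947 -0.003]
scene [301.00799934 150.65187931]
top [429.60747284 284.65343524]
[ 3.67  0.02 -0.    0.02  0.01 -0.  ]
```

View pics/scene1.png

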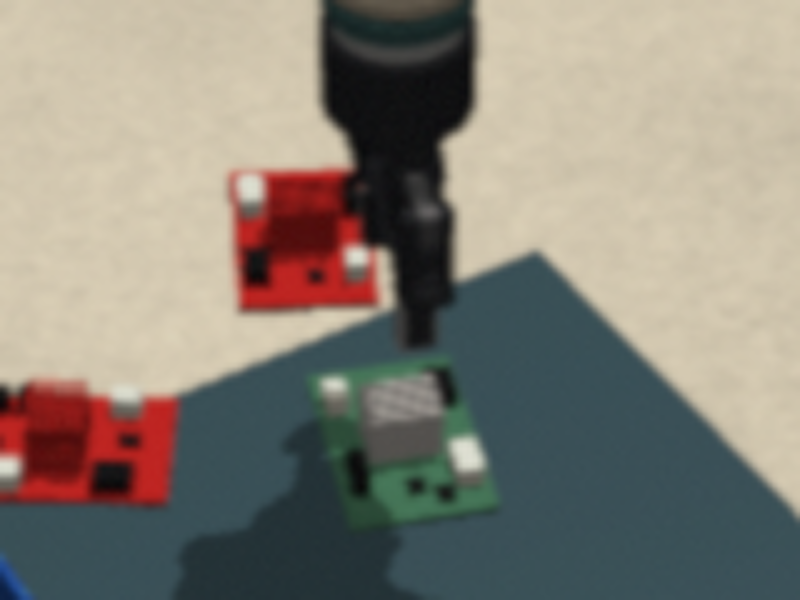

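View pics/top1.png

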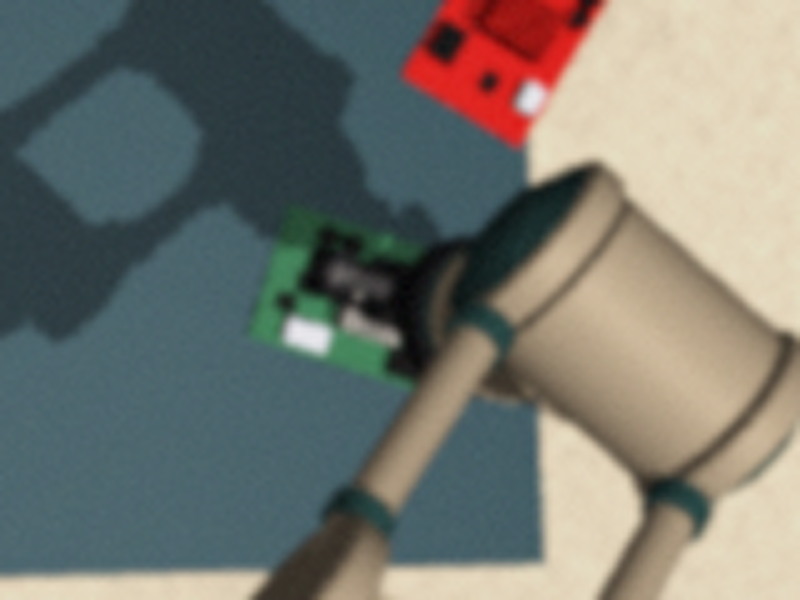

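Above the green board; gripper aligned. Descend.

Emit:
{"api": "step_arm", "payload": {"steps": "1 0.02 0 0 0 0;2 0.02 0 0 0 0;2.9 0.02 0 0 0 0;3.4 0.02 0 0 0 0;3.63 0.02 0 0 0 0;3.63 0.02 0 0 0 0;3.63 0.02 0 0 0 0"}}

```text
time_s: 3.0
ee_pos: [0.4536, -0.3356, 0.01]
tool_rot: [2.203, 1.569, -1.268]
wrist_force: [0.1, -0.8, 0.2]
finger_gap: 0.075
```

Emit:
{"api": "step_arm", "payload": {"steps": "0 0 0 0 0 0;0 0 0 0 0 0;0 0 0 0 0 0;0 0 0 0 0 0;0 0 0 0 0 0;0 0 0 0 0 0;0 0 0 0 0 0;0 0 0 0 0 0", "fingers": 20, "newtons": 60}}

```text
time_s: 3.8
ee_pos: [0.4541, -0.3359, 0.0108]
tool_rot: [2.495, 1.568, -0.976]
wrist_force: [0.5, 0.3, 5.8]
finger_gap: 0.0291
```

```bash
python3 - <<'E'
from plan import *
show()
E
```

```text
t 3.8 p [ 0.4541 -0.3359  0.0108] F [0.46 0.35 5.8 ] M [ 0.25  0.08 -0.02] gap 0.0291 q [-0.76  0.47  1.83 -0.    0.85  1.14]
x [ 0.002 -0.002 -1.   ] y [-0.323 -0.946  0.002]
```

```bash
python3 - <<'E'
from plan import *
print(rel([.501,.0527,.16],down(.302+np.pi)), rel([.501,.0527,.13],down(.302+np.pi)))
E
```

```text
[ -6.   -15.31   3.23  -7.23  -0.02  -0.03] [ -4.8  -15.31   3.23  -7.23  -0.02  -0.03]
```

Emit:
{"api": "step_arm", "payload": {"steps": "-0.5 0 0 0 0 0;-1.5 0 0 0 0 0;-3 0 0 0 0 0;-4.5 0 0 0 0 0;-6 0 0 0 0 0;-6 0 0 0 0 0;-6 0 0 0 0 0"}}

```text
time_s: 4.5
ee_pos: [0.4538, -0.3355, 0.1617]
tool_rot: [2.542, 1.567, -0.928]
wrist_force: [-0.9, -0.1, -1.8]
finger_gap: 0.0287
```

```bash
python3 - <<'E'
from plan import *
show()
print(rel([.501,.0527,.16],down(.302+np.pi)))
E
```

```text
t 4.5 p [ 0.4538 -0.3355  0.1617] F [-0.89 -0.09 -1.83] M [ 0.01 -0.05  0.03] gap 0.0287 q [-0.76  0.31  1.64 -0.    1.19  1.14]
x [ 0.003 -0.003 -1.   ] y [-0.323 -0.946  0.002]
[  0.02 -15.31   3.23  -7.23  -0.03  -0.04]
```

Weight 1.8 N: board is held. Move above the holder.

Emit:
{"api": "step_arm", "payload": {"steps": "0 -1 0.2 -0.5 0 0;0 -2.5 0.5 -1.2 0 0;0 -4 0.85 -1.9 0 0;0 -5.5 1.2 -2.6 0 0;0 -7 1.5 -3.3 0 0;0 -8.5 1.8 -4 0 0;0 -10 2.1 -4.7 0 0;0 -11.5 2.4 -5.4 0 0;0 -13 2.75 -6.1 0 0;0 -14.3 3 -6.7 0 0;0 -15 3.15 -7.1 0 0;0 -15.31 3.23 -7.23 0 0;0 -15.31 3.23 -7.23 0 0;0 -15.31 3.23 -7.23 0 0"}}

```text
time_s: 5.9
ee_pos: [0.5003, 0.0521, 0.1597]
tool_rot: [1.42, 1.567, -1.419]
wrist_force: [-0.6, -0.1, -1.5]
finger_gap: 0.0288
```

```bash
cat > look.py <<'E'
import sys
from plan import *
from plant import eyes,nets
tag=sys.argv[1]; D={}; s=st(); show(s)
for n in("scene","top"):
    im=eyes.capture(n); D[n,'im']=im; D[n,'ci']=eyes.camera_info(n); c=cam(D[n,'ci'])
    if n in sys.argv[2:]:
        D[n,'board_mid']=nets.silhouettes(n,'board_mid'); print([(round(d['confidence'],2),np.round(d['point'])) for d in D[n,'board_mid']])
    u,v=proj(c,[.5,.05,.06])[0].astype(int); cr=im[v-60:v+60,u-80:u+80,::-1]; cv2.imwrite(f'pics/{n}{tag}.png',cv2.resize(cr,None,fx=5,fy=5,interpolation=cv2.INTER_CUBIC))
D['s']=s
pickle.dump(D,open(f'D{tag}.pkl','wb'))
E
python3 look.py 2 scene top
```

```text
t 5.9 p [0.5003 0.0521 0.1597] F [-0.56 -0.15 -1.53] M [-0.04 -0.03  0.01] gap 0.0288 q [-0.03  0.22  1.77 -0.    1.15  1.24]
x [ 0.001 -0.004 -1.   ] y [ 0.297 -0.955  0.004]
[(0.95, array([232., 180.])), (0.8, array([380., 245.])), (0.69, array([280., 134.])), (0.18, array([470., 374.]))]
[(0.87, array([451., 228.])), (0.67, array([486., 297.]))]
```

View pics/scene2.png

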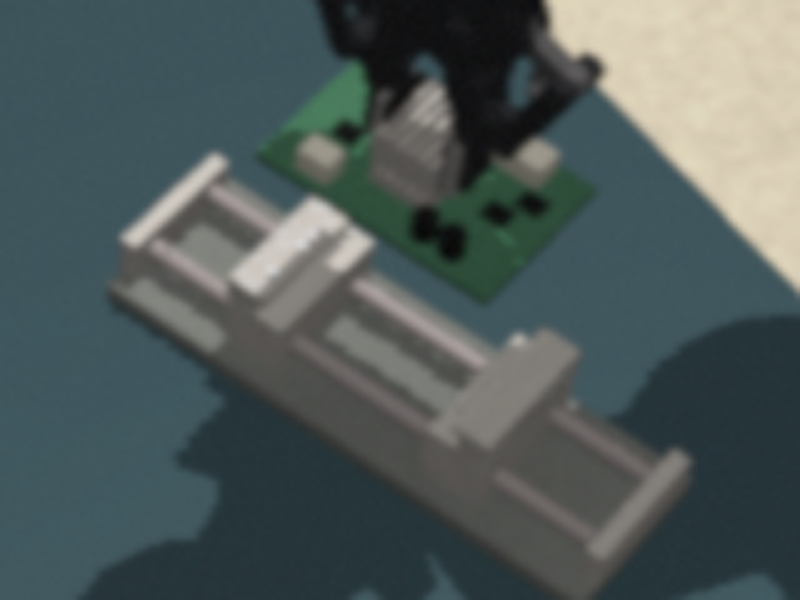

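View pics/top2.png

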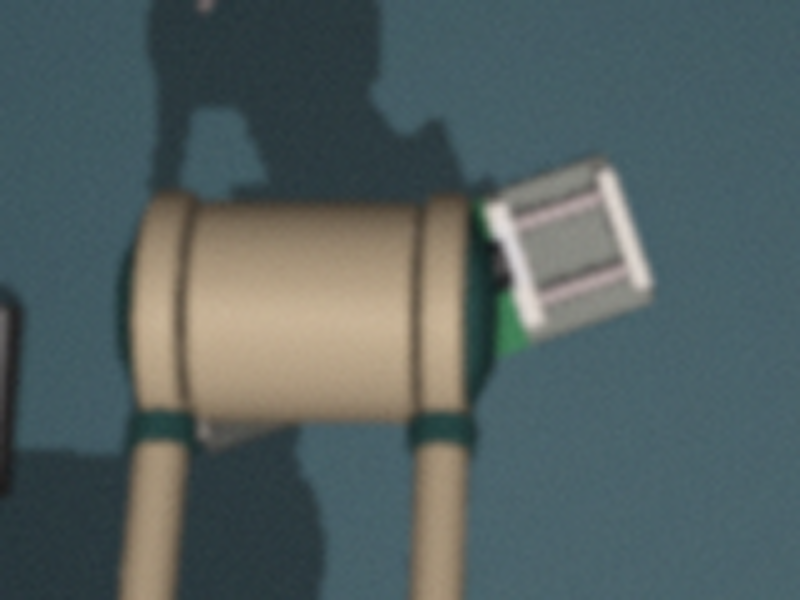

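```bash
python3 - <<'E'
from fit import *
from plan import Rt
D=pickle.load(open('D2.pkl','rb')); s=D['s']; M=Rt(s).as_matrix()
b=np.array([[x,y,z] for z in(0,.004) for x,y in((.04,.06),(.04,-.06),(-.04,-.06),(-.04,.06))])
# board frame: tool y = -board y ; board z = -tool x
by=-M[:,1]; bz=-M[:,0]; bx=np.cross(by,bz)
B=np.column_stack([bx,by,bz])
P=s['ee_pos']+ (b-[0,0,.0105])@B.T
for n in('scene','top'):
    c=cam(D[n,'ci']); uv=proj(c,P); print(n,np.round(uv,1).tolist())
    o=proj(c,[.5,.05,.06])[0].astype(int)-[80,60]
    im=cv2.imread(f'pics/{n}2.png')
    for k in(0,4):
        q=((uv[k:k+4]-o+.5)*5-.5); cv2.polylines(im,[np.round(q).astype(np.int32)],True,(0,255-60*k,255),1)
    # holder outline with fitted
    for h,T in((HOLD,(.5035,.0528,.301) if n=='scene' else (.499,.0528,.305)),):
        Rz=R.from_euler('z',T[2]).as_matrix()
        for bb in h:
            q=(proj(c,bb@Rz.T+[T[0],T[1],0])-o+.5)*5-.5
            cv2.polylines(im,[cv2.convexHull(np.round(q).astype(np.int32))],True,(255,0,255),1)
    cv2.imwrite(f'pics/{n}2o.png',im)
E
```

```text
scene [[389.7, 269.5], [343.6, 239.8], [366.3, 218.9], [411.8, 246.8], [389.9, 268.4], [343.7, 238.6], [366.5, 217.6], [412.1, 245.6]]
top [[256.6, 262.9], [300.9, 248.1], [310.7, 277.6], [266.2, 292.6], [256.4, 262.9], [300.8, 248.0], [310.7, 277.7], [266.0, 292.7]]
```

View pics/scene2o.png

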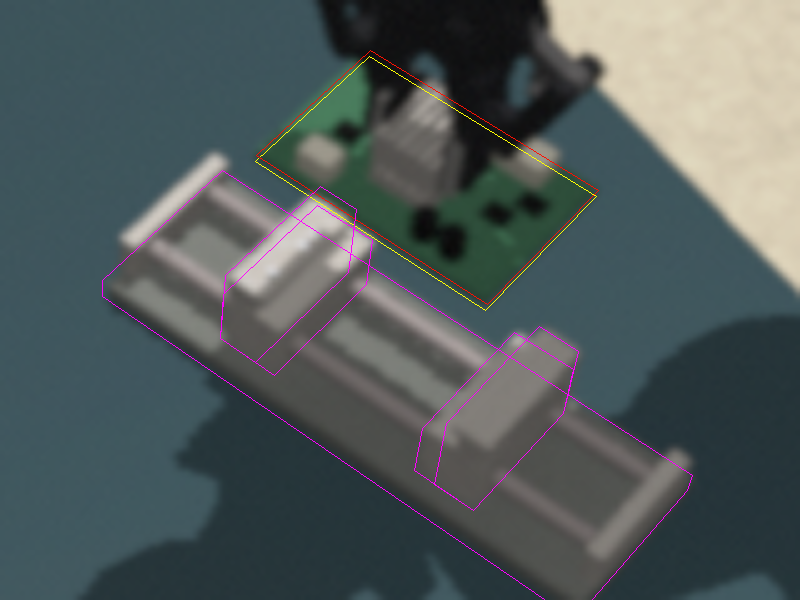

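View pics/top2o.png

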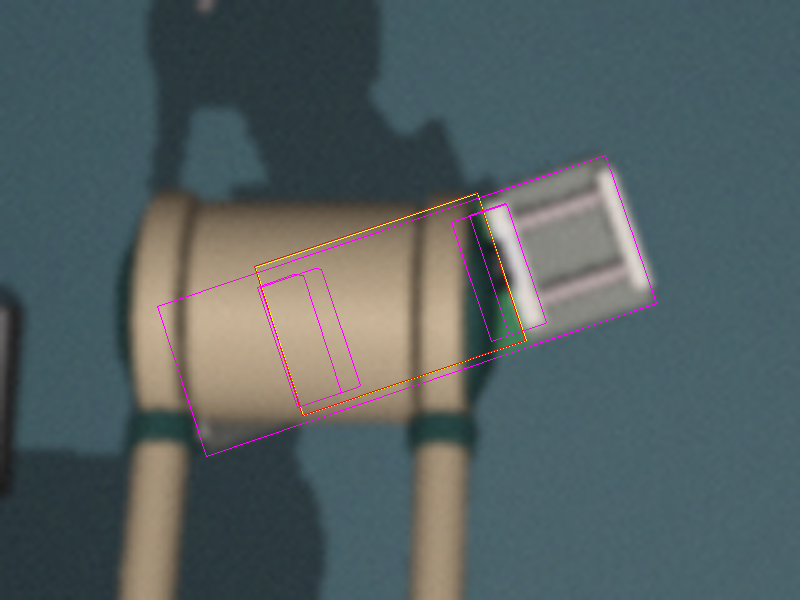

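```bash
python3 - <<'E'
from fit import *
D=pickle.load(open('D2.pkl','rb'))
for n,b in(('scene',(335,200,420,280)),('top',(285,245,320,285))):
    im=D[n,'im'][b[1]:b[3],b[0]:b[2]].astype(int); r,g,bl=im[...,0],im[...,1],im[...,2]
    m=(g-r>15)&(g-bl>8)
    f=9 if n=='scene' else 18
    o=cv2.resize(im[...,::-1].astype(np.uint8),None,fx=f,fy=f,interpolation=cv2.INTER_NEAREST)
    cs,_=cv2.findContours(cv2.resize(m.astype(np.uint8),None,fx=f,fy=f,interpolation=cv2.INTER_NEAREST),cv2.RETR_EXTERNAL,cv2.CHAIN_APPROX_NONE); cv2.drawContours(o,cs,-1,(0,0,255),1)
    cv2.imwrite(f'pics/{n}2g.png',o)
E
```

```text
(no output)
```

View pics/scene2g.png

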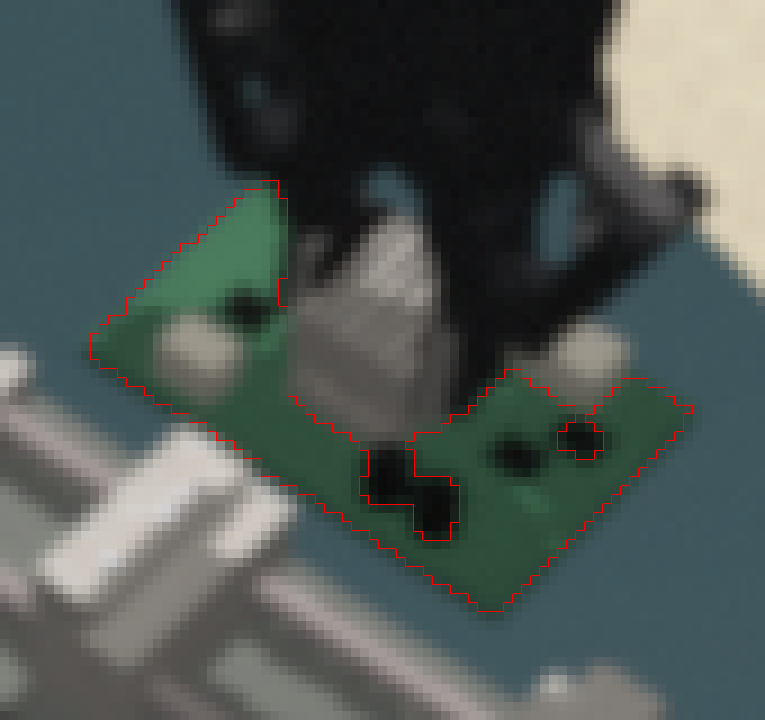

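View pics/top2g.png

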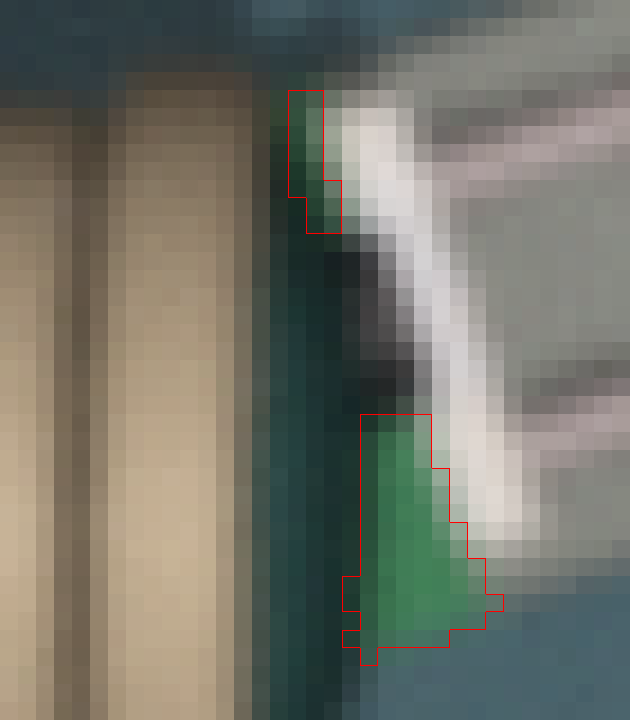

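```bash
cat > pose.py <<'E'
from plan import *
HC=np.array([.5054,.0559,0]); YAW=.302; ZO=.0108
def pose(e,h,tdeg,hx=0.):
    """board +y_holder end lower edge at holder y=e,z=h (mm), that end tilted down by tdeg; returns TCP,R"""
    B=R.from_euler('z',YAW)*R.from_euler('x',-np.radians(tdeg))
    Rh=R.from_euler('z',YAW)
    end=HC+Rh.apply([hx/1e3,e/1e3,h/1e3])
    p=end+B.apply([0,-.06,ZO])
    T=np.column_stack([[0,0,-1],[0,-1,0],np.cross([0,0,-1],[0,-1,0])])
    return p,B*R.from_matrix(T)
def inv(s=None):
    s=s or st(); T=np.column_stack([[0,0,-1],[0,-1,0],np.cross([0,0,-1],[0,-1,0])])
    Rh=R.from_euler('z',YAW); B=Rt(s)*R.from_matrix(T).inv()
    end=s['ee_pos']-B.apply([0,-.06,ZO]); q=Rh.inv().apply(end-HC)*1e3
    r=np.degrees((Rh.inv()*B).as_rotvec())
    f=Rh.inv().apply(s['wrist_force'])
    print('t',round(s['time_s'],2),'hx,e,h',np.round(q,2),'rot',np.round(r,2),'Fh',np.round(f,2),'M',np.round(Rh.inv().apply(s['ft_torque']),2),'gap',round(s['finger_gap'],4))
def go(*a):
    s=st(); print(a,'->',*rel(*pose(*a),s))
E
python3 - <<'E'
from pose import *
inv()
go(45,85,0);go(45,85,15);go(45,60,15);go(45,47.5,15)
E
```

```text
t 6.1 hx,e,h [ -5.46  57.41 149.35] rot [-0.24 -0.06 -0.08] Fh [-0.19  0.02 -1.59] M [-0.03 -0.   -0.03] gap 0.0287
(45, 85, 0) -> 2.59 0.49 -0.22 -0.02 -0.01 -0.05
(45, 85, 15) -> 1.98 0.3 -0.22 -0.02 -0.01 2.95
(45, 60, 15) -> 2.98 0.29 -0.22 -0.02 -0.01 2.95
(45, 47.5, 15) -> 3.48 0.29 -0.22 -0.02 -0.01 2.95
```

Emit:
{"api": "step_arm", "payload": {"steps": "0.3 0.05 -0.05 0 0 0.6;0.7 0.1 -0.1 0 0 1.3;1.1 0.2 -0.15 0 0 2;1.5 0.25 -0.2 0 0 2.6;2 0.3 -0.22 0 0 2.95;2.3 0.3 -0.22 0 0 2.95;2.5 0.3 -0.22 0 0 2.95;2.5 0.3 -0.22 0 0 2.95;2.5 0.3 -0.22 0 0 2.95"}}

```text
time_s: 7.0
ee_pos: [0.5089, 0.0456, 0.0984]
tool_rot: [1.578, 1.309, -1.264]
wrist_force: [0.4, 0.6, -1.8]
finger_gap: 0.0286
```

```bash
python3 - <<'E'
from pose import *
inv(); go(45,60,15);go(45,47.5,15)
E
python3 look.py 3 scene
```

```text
t 7.0 hx,e,h [ 0.49 44.25 72.43] rot [-14.99  -0.09  -0.15] Fh [ 0.58  0.43 -1.75] M [ 0.2   0.02 -0.05] gap 0.0286
(45, 60, 15) -> 0.47 -0.16 0.01 -0.03 -0.01 0.0
(45, 47.5, 15) -> 0.96 -0.29 0.01 -0.03 -0.01 0.0
t 7.0 p [0.5089 0.0456 0.0984] F [ 0.43  0.58 -1.75] M [ 0.19  0.08 -0.05] gap 0.0286 q [ 0.14  0.29  1.88 -0.32  0.95  1.59]
x [ 0.078 -0.247 -0.966] y [ 0.285 -0.923  0.259]
[(0.87, array([370., 263.])), (0.72, array([235., 179.])), (0.6, array([278., 137.]))]
```

View pics/scene3.png

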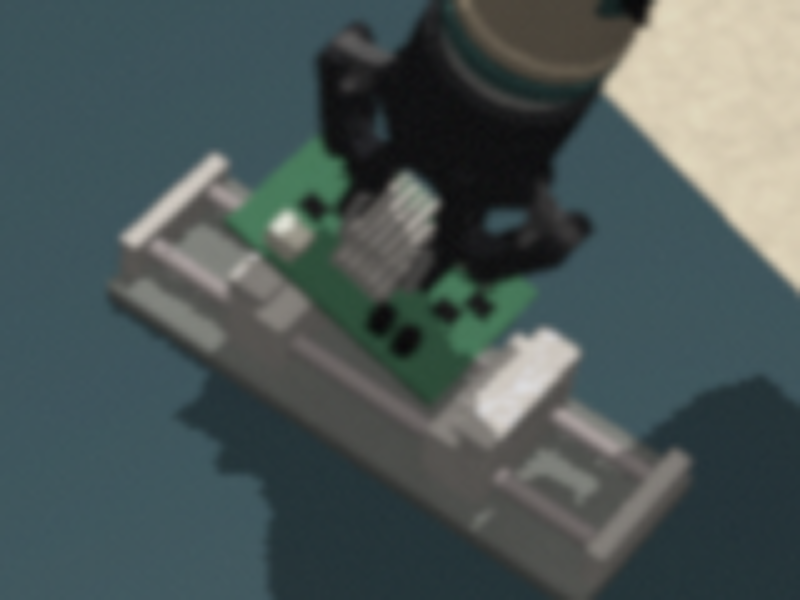

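```bash
cat > ov.py <<'E'
import sys
from fit import *
from plan import Rt
from pose import HC,YAW,ZO
tag=sys.argv[1]
D=pickle.load(open(f'D{tag}.pkl','rb')); s=D['s']; M=Rt(s).as_matrix()
by=-M[:,1]; bz=-M[:,0]; B=np.column_stack([np.cross(by,bz),by,bz])
bias={'scene':np.array([-.0018,-.0029,0]),'top':np.array([-.0064,-.0029,0])}
for n in('scene','top'):
    c=cam(D[n,'ci']); o=proj(c,[.5,.05,.06])[0].astype(int)-[80,60]
    im=cv2.imread(f'pics/{n}{tag}.png')
    def dr(b,col):
        q=(proj(c,b+bias[n])-o+.5)*5-.5; cv2.polylines(im,[cv2.convexHull(np.round(q).astype(np.int32))],True,col,1)
    for b in BOARD: dr((b-[0,0,ZO])@B.T+s['ee_pos'],(0,255,255))
    Rz=R.from_euler('z',YAW).as_matrix()
    for b in HOLD: dr(b@Rz.T+HC,(255,0,255))
    cv2.imwrite(f'pics/{n}{tag}o.png',im)
E
python3 ov.py 3
```

```text
(no output)
```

View pics/scene3o.png

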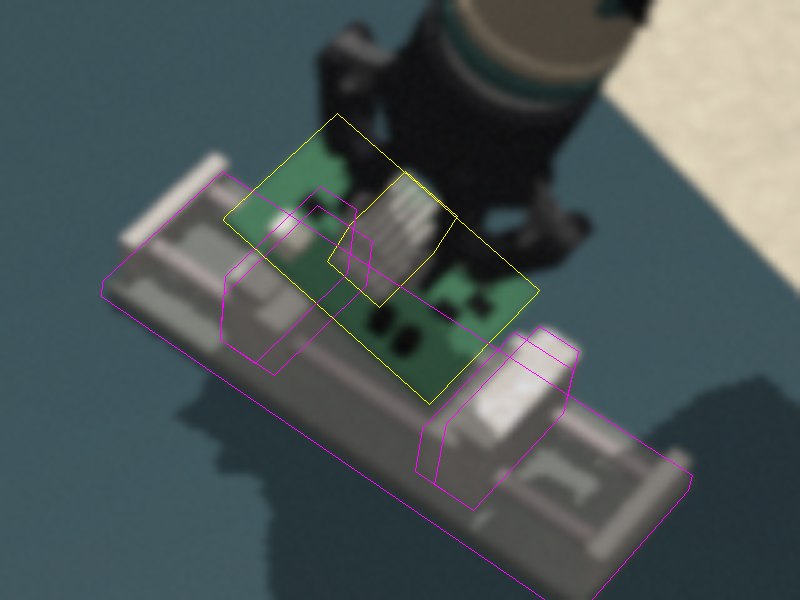

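View pics/top3o.png

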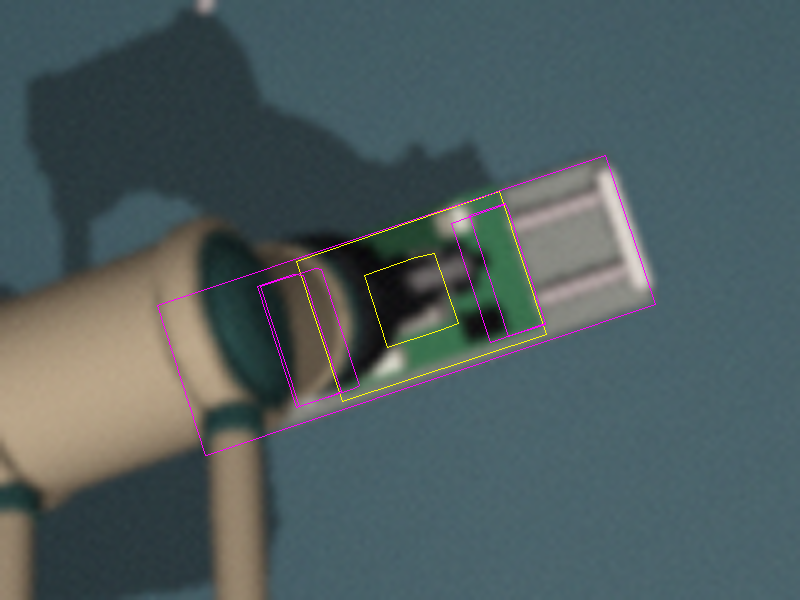

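Overlay matches both cameras. Descend to the groove height (ahead of the lip).

Emit:
{"api": "step_arm", "payload": {"steps": "0.3 -0.1 0 0 0 0;0.6 -0.2 0 0 0 0;0.9 -0.28 0 0 0 0;0.97 -0.29 0 0 0 0;0.97 -0.29 0 0 0 0"}}

```text
time_s: 7.65
ee_pos: [0.5083, 0.0464, 0.0725]
tool_rot: [1.574, 1.309, -1.267]
wrist_force: [0.4, 0.4, -2.2]
finger_gap: 0.0287
```

```bash
python3 - <<'E'
from pose import *
inv(); 
for e in (50,54,57,60,64,68,72): go(e,47,15)
E
```

```text
t 7.65 hx,e,h [ 0.13 45.27 46.56] rot [-14.99  -0.04  -0.11] Fh [ 0.49  0.29 -2.16] M [ 0.19 -0.03  0.03] gap 0.0287
(50, 47, 15) -> -0.07 -0.18 0.0 -0.02 -0.0 0.0
(54, 47, 15) -> -0.11 -0.33 0.0 -0.02 -0.0 0.0
(57, 47, 15) -> -0.14 -0.45 0.0 -0.02 -0.0 0.0
(60, 47, 15) -> -0.17 -0.56 0.0 -0.02 -0.0 0.0
(64, 47, 15) -> -0.21 -0.72 0.0 -0.02 -0.0 0.0
(68, 47, 15) -> -0.25 -0.87 0.0 -0.02 -0.0 0.0
(72, 47, 15) -> -0.29 -1.03 0.0 -0.02 -0.0 0.0
```

Emit:
{"api": "step_arm", "payload": {"steps": "-0.05 -0.1 0 0 0 0;-0.09 -0.2 0 0 0 0;-0.11 -0.3 0 0 0 0;-0.14 -0.4 0 0 0 0;-0.16 -0.5 0 0 0 0;-0.17 -0.56 0 0 0 0;-0.17 -0.56 0 0 0 0;-0.17 -0.56 0 0 0 0"}}

```text
time_s: 8.45
ee_pos: [0.5044, 0.0601, 0.0733]
tool_rot: [1.575, 1.308, -1.266]
wrist_force: [1.8, -3.6, -0.6]
finger_gap: 0.0288
```

```bash
python3 - <<'E'
from pose import *
inv(); 
for e in (64,68,72): go(e,47,15)
E
python3 look.py 4;python3 ov.py 4
```

```text
t 8.45 hx,e,h [ 0.37 59.42 47.28] rot [-15.04  -0.06  -0.1 ] Fh [ 0.62 -4.   -0.62] M [-0.61  0.03  0.03] gap 0.0288
(64, 47, 15) -> -0.04 -0.18 0.01 -0.02 -0.01 -0.01
(68, 47, 15) -> -0.08 -0.33 0.01 -0.02 -0.01 -0.01
(72, 47, 15) -> -0.12 -0.49 0.01 -0.02 -0.01 -0.01
t 8.45 p [0.5044 0.0601 0.0733] F [ 1.79 -3.64 -0.62] M [-0.59 -0.16  0.03] gap 0.0288 q [ 0.17  0.33  1.91 -0.34  0.89  1.65]
x [ 0.078 -0.247 -0.966] y [ 0.286 -0.923  0.259]
```

View pics/scene4.png

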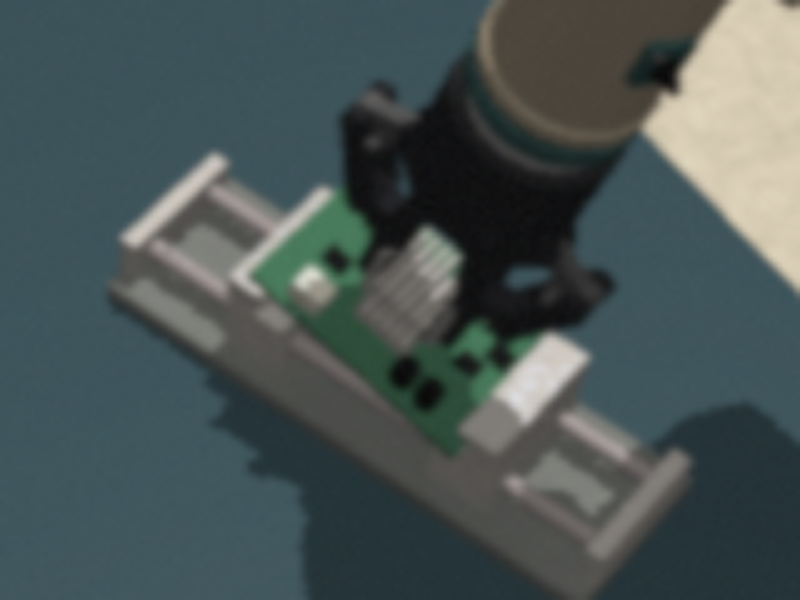

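Force 4 N at e≈59.4 — matches the spring, end is in the groove. Push to ~16.5 mm.

Emit:
{"api": "step_arm", "payload": {"steps": "-0.02 -0.08 0 0 0 0;-0.04 -0.16 0 0 0 0;-0.06 -0.24 0 0 0 0;-0.08 -0.32 0 0 0 0;-0.1 -0.4 0 0 0 0;-0.12 -0.47 0 0 0 0;-0.13 -0.53 0 0 0 0;-0.13 -0.53 0 0 0 0;-0.13 -0.53 0 0 0 0"}}

```text
time_s: 9.45
ee_pos: [0.5009, 0.0714, 0.0734]
tool_rot: [1.573, 1.305, -1.267]
wrist_force: [2.0, -9.4, -0.6]
finger_gap: 0.0292
```

```bash
python3 - <<'E'
from pose import *
inv(); 
for t in (12,9,6,4,2,0): go(73,47,t)
go(73,46,0)
E
```

```text
t 9.45 hx,e,h [ 0.34 71.24 47.26] rot [-1.523e+01 -3.000e-02 -1.000e-02] Fh [-0.88 -9.56 -0.61] M [-1.55 -0.    0.11] gap 0.0292
(73, 47, 12) -> 0.13 -0.05 0.01 -0.0 -0.01 -0.65
(73, 47, 9) -> 0.25 -0.04 0.01 -0.0 -0.01 -1.25
(73, 47, 6) -> 0.38 -0.03 0.01 -0.0 -0.01 -1.85
(73, 47, 4) -> 0.47 -0.03 0.01 -0.0 -0.01 -2.25
(73, 47, 2) -> 0.55 -0.04 0.01 -0.0 -0.01 -2.65
(73, 47, 0) -> 0.64 -0.04 0.01 -0.0 -0.01 -3.05
(73, 46, 0) -> 0.68 -0.05 0.01 -0.0 -0.01 -3.05
```

Emit:
{"api": "step_arm", "payload": {"steps": "0.02 -0.07 0 0 0 -0.1;0.08 -0.1 0 0 0 -0.4;0.13 -0.1 0 0 0 -0.65;0.19 -0.09 0 0 0 -0.95;0.25 -0.09 0 0 0 -1.25;0.32 -0.08 0 0 0 -1.55;0.38 -0.08 0 0 0 -1.85;0.38 -0.08 0 0 0 -1.85"}}

```text
time_s: 10.25
ee_pos: [0.502, 0.0684, 0.0642]
tool_rot: [1.577, 1.463, -1.261]
wrist_force: [1.8, -9.6, 1.4]
finger_gap: 0.0283
```

```bash
python3 - <<'E'
from pose import *
inv(); 
for t in (6,4,2,0): go(73,47,t)
go(73,46,0)
E
python3 look.py 5
```

```text
t 10.25 hx,e,h [ 0.47 71.45 47.  ] rot [-6.18 -0.04  0.04] Fh [-1.17 -9.69  1.37] M [-1.7   0.31  0.21] gap 0.0283
(73, 47, 6) -> 0.0 -0.06 0.02 0.01 -0.01 -0.04
(73, 47, 4) -> 0.08 -0.05 0.02 0.01 -0.01 -0.44
(73, 47, 2) -> 0.17 -0.04 0.02 0.01 -0.01 -0.84
(73, 47, 0) -> 0.25 -0.03 0.02 0.01 -0.01 -1.24
(73, 46, 0) -> 0.29 -0.03 0.02 0.01 -0.01 -1.24
t 10.25 p [0.502  0.0684 0.0642] F [ 1.77 -9.6   1.37] M [-1.71 -0.21  0.21] gap 0.0283 q [ 0.07  0.33  1.91 -0.14  0.89  1.43]
x [ 0.033 -0.103 -0.994] y [ 0.296 -0.949  0.108]
```

View pics/scene5.png

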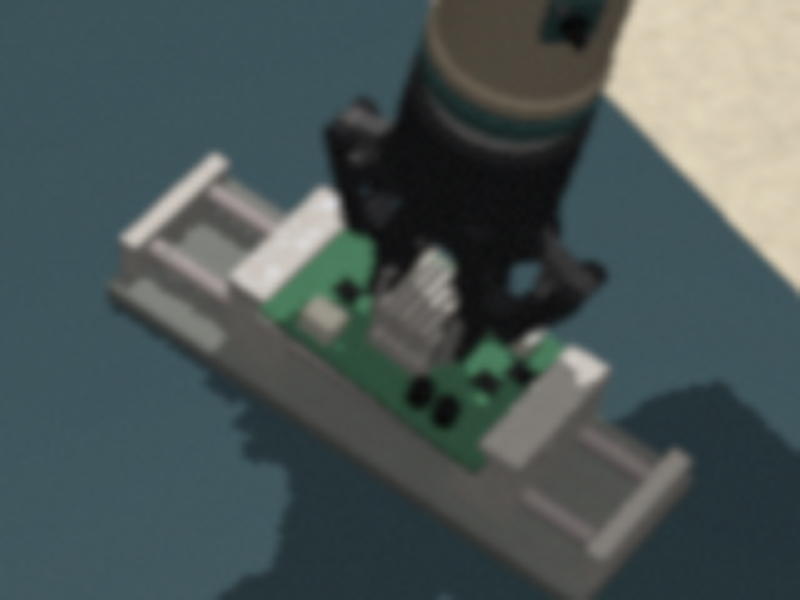

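View pics/top5.png

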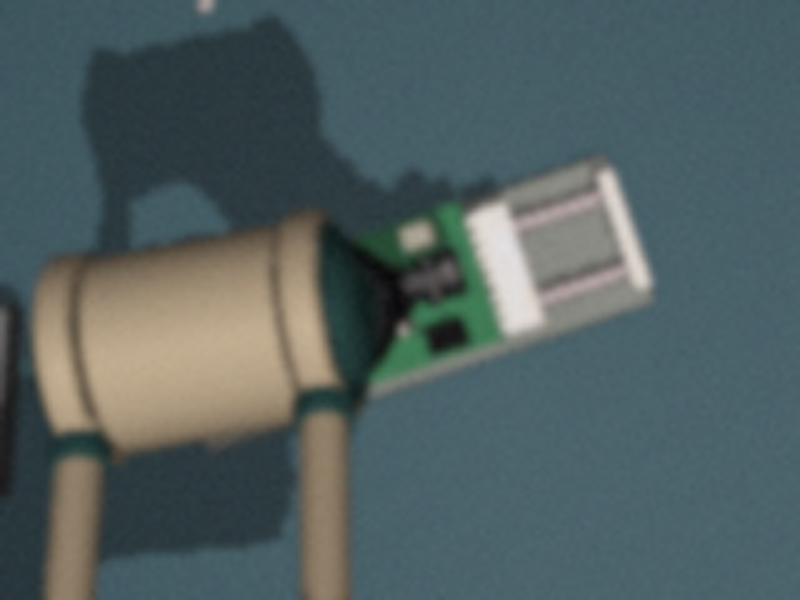

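Emit:
{"api": "step_arm", "payload": {"steps": "0 -0.12 0 0 0 0;0.04 -0.12 -0.01 0 0 -0.2;0.08 -0.12 -0.01 0 0 -0.44;0.13 -0.12 -0.01 0 0 -0.64;0.17 -0.11 -0.01 0 0 -0.84;0.22 -0.11 -0.01 0 0 -1.05;0.26 -0.11 -0.01 0 0 -1.25;0.26 -0.11 -0.01 0 0 -1.25"}}

```text
time_s: 11.15
ee_pos: [0.5024, 0.0682, 0.0577]
tool_rot: [1.817, 1.567, -1.02]
wrist_force: [1.0, -11.0, 0.8]
finger_gap: 0.0291
```

```bash
python3 - <<'E'
from pose import *
inv(); 
go(73,46,0);go(60,46,0)
E
python3 look.py 6
```

```text
t 11.15 hx,e,h [ 0.64 72.56 46.71] rot [-0.19 -0.05  0.15] Fh [ -2.3  -10.75   0.8 ] M [-1.74  0.37  0.21] gap 0.0291
(73, 46, 0) -> 0.04 -0.02 0.03 0.03 -0.01 -0.04
(60, 46, 0) -> 0.04 0.5 0.03 0.03 -0.01 -0.04
t 11.15 p [0.5024 0.0682 0.0577] F [  1.   -10.95   0.8 ] M [-1.77 -0.16  0.21] gap 0.0291 q [-0.    0.34  1.9  -0.    0.9   1.27]
x [ 0.002 -0.003 -1.   ] y [ 0.3   -0.954  0.003]
```

View pics/scene6.png

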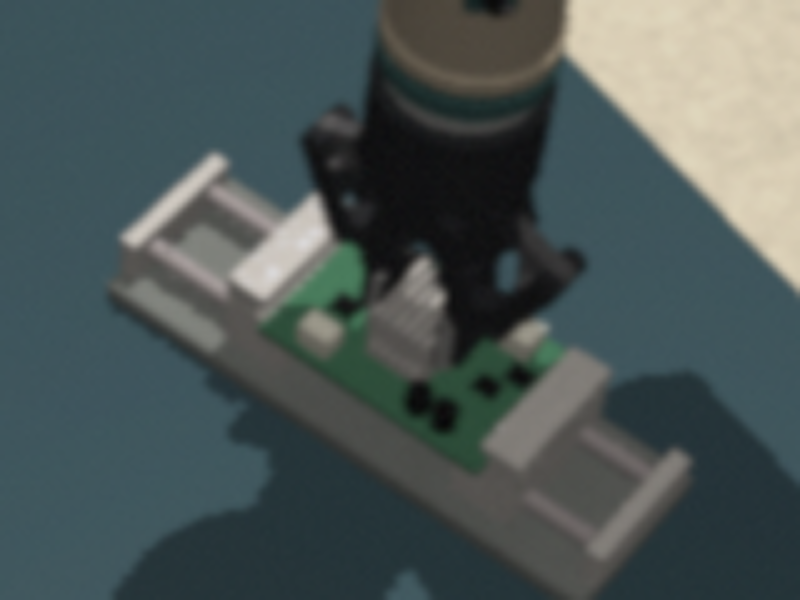

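View pics/top6.png

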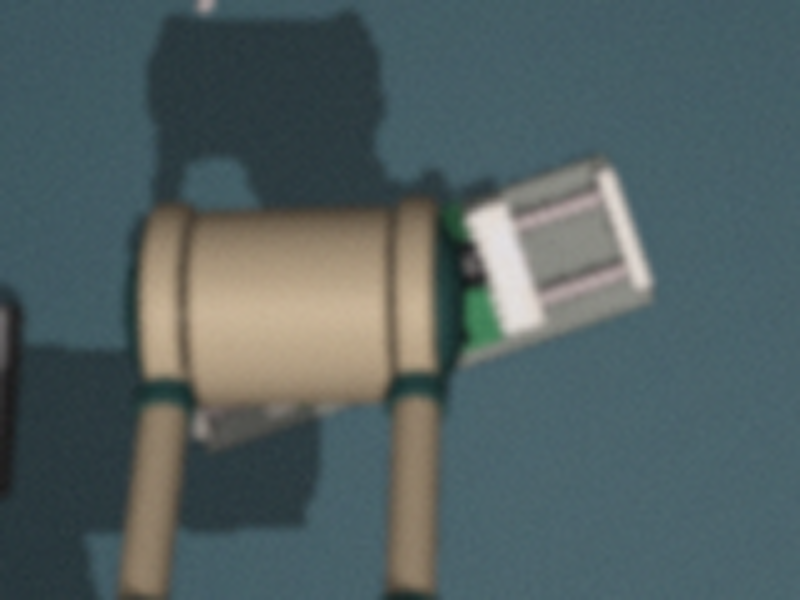

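Emit:
{"api": "step_arm", "payload": {"steps": "0.02 0 0.02 0 0 0;0.03 0.08 0.02 0 0 0;0.03 0.16 0.02 0 0 0;0.03 0.24 0.02 0 0 0;0.03 0.32 0.02 0 0 0;0.03 0.4 0.02 0 0 0;0.03 0.46 0.02 0 0 0;0.03 0.5 0.02 0 0 0;0.03 0.5 0.02 0 0 0;0.03 0.5 0.02 0 0 0"}}

```text
time_s: 12.25
ee_pos: [0.506, 0.0567, 0.0572]
tool_rot: [2.128, 1.567, -0.709]
wrist_force: [1.8, 1.2, 1.0]
finger_gap: 0.0286
```

```bash
python3 - <<'E'
from pose import *
inv(); 
go(60,46,0);go(60,45,0)
E
python3 look.py 7
```

```text
t 12.25 hx,e,h [ 0.71 60.54 46.16] rot [-0.18 -0.12  0.15] Fh [2.1  0.62 1.  ] M [ 0.07 -0.23  0.12] gap 0.0286
(60, 46, 0) -> 0.01 0.02 0.03 0.03 -0.02 -0.04
(60, 45, 0) -> 0.05 0.02 0.03 0.03 -0.02 -0.04
t 12.25 p [0.506  0.0567 0.0572] F [1.82 1.22 1.  ] M [ 0.13 -0.2   0.12] gap 0.0286 q [-0.02  0.34  1.9  -0.    0.9   1.24]
x [ 0.003 -0.002 -1.   ] y [ 0.3   -0.954  0.003]
```

View pics/scene7.png

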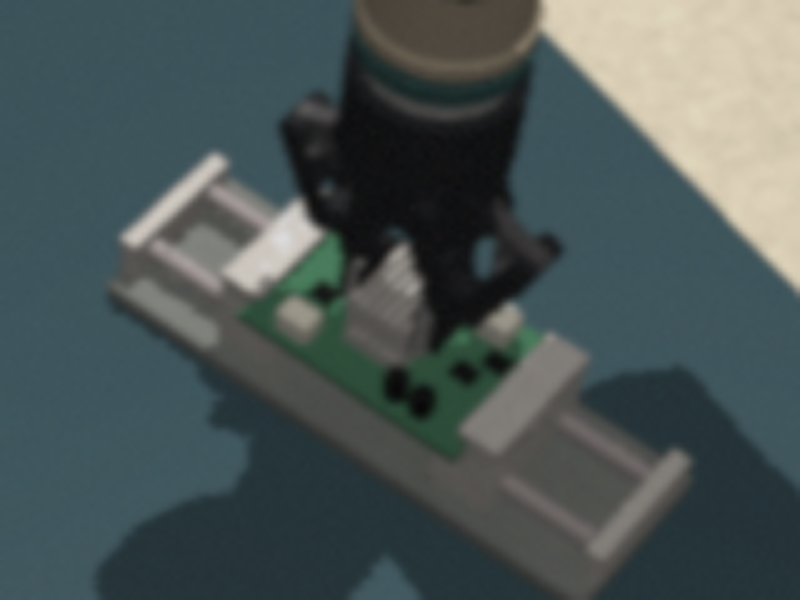

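Springs balanced and the weight is carried by the ledges. Settle slightly and release.

Emit:
{"api": "step_arm", "payload": {"steps": "0.02 0.01 0 0 0 0;0.04 0.01 0 0 0 0;0.04 0.01 0 0 0 0"}}

```text
time_s: 12.65
ee_pos: [0.5058, 0.0564, 0.056]
tool_rot: [1.991, 1.567, -0.846]
wrist_force: [1.0, 1.0, 0.9]
finger_gap: 0.0287
```

```bash
python3 - <<'E'
from pose import *
inv()
E
```

```text
t 12.65 hx,e,h [ 0.42 60.36 44.98] rot [-0.18 -0.08  0.16] Fh [1.25 0.61 0.89] M [ 0.1  -0.14  0.09] gap 0.0287
```

Emit:
{"api": "step_arm", "payload": {"steps": "0.02 0 0 0 0 0;0.04 0 0 0 0 0;0.04 0 0 0 0 0"}}

```text
time_s: 12.95
ee_pos: [0.5058, 0.0564, 0.0558]
tool_rot: [2.048, 1.567, -0.789]
wrist_force: [-1.5, 0.7, 6.1]
finger_gap: 0.0289
```

```bash
python3 - <<'E'
from pose import *
inv()
E
```

```text
t 12.95 hx,e,h [ 0.44 60.33 44.78] rot [-0.18 -0.09  0.15] Fh [-1.2  1.1  6.1] M [0.33 0.1  0.07] gap 0.0289
```

Firm contact with the ledges (6 N at h≈44.8). Release.

Emit:
{"api": "step_arm", "payload": {"steps": "-0.01 0 0 0 0 0;-0.01 0 0 0 0 0;-0.01 0 0 0 0 0;-0.01 0 0 0 0 0;-0.01 0 0 0 0 0", "fingers": 50}}

```text
time_s: 13.45
ee_pos: [0.5057, 0.0564, 0.0558]
tool_rot: [1.93, 1.568, -0.907]
wrist_force: [-0.7, -0.4, 0.6]
finger_gap: 0.0497
```

```bash
python3 - <<'E'
from pose import *
inv()
E
```

```text
t 13.45 hx,e,h [ 0.24 60.36 44.83] rot [-0.17 -0.06  0.15] Fh [-0.74 -0.18  0.63] M [ 0.   -0.08 -0.06] gap 0.0497
```

Emit:
{"api": "step_arm", "payload": {"steps": "-0.4 0 0 0 0 0;-1 0 0 0 0 0;-2 0 0 0 0 0;-3.5 0 0 0 0 0;-5 0 0 0 0 0;-5.5 0 0 0 0 0;-5.5 0 0 0 0 0"}}

```text
time_s: 14.15
ee_pos: [0.5068, 0.0567, 0.1958]
tool_rot: [2.494, 1.563, -0.343]
wrist_force: [0.3, -0.6, -0.0]
finger_gap: 0.0503
```

```bash
python3 - <<'E'
from pose import *
inv(); p=st()['ee_pos']
print(rel([.44,.33,.16],Rt(st())))
E
```

```text
t 14.15 hx,e,h [  1.47  60.35 184.73] rot [-0.27 -0.36  0.15] Fh [ 0.12 -0.65 -0.01] M [ 0.02 -0.   -0.01] gap 0.0503
[  1.38 -11.23  -0.72   0.     0.     0.  ]
```

```bash
python3 - <<'E'
from h import *
D=pickle.load(open('D.pkl','rb'))
C={n:cam(D[n,'ci']) for n in('scene','top')}
bias={'scene':np.array([.0018,.0029,0]),'top':np.array([.0064,.0029,0])}
for z in(.055,.058,.061):
  for nm,u in(('big',{'scene':(476.2,342.7),'top':(191.3,297.3)}),('small',{'scene':(495.4,367),'top':(169.2,295.8)})):
    print(z,nm,*[np.round(ray(C[n],u[n],z)+bias[n],4)[:2] for n in C])
for n,k,l in(('scene','key_big_top',30),('top','key_big_top',30),('scene','key_small_top',20)):
  print(n,k,np.mean(np.argwhere(D[n,k][0]['pixels']),0)[::-1])
for n,b in(('scene',(455,325,515,390)),('top',(150,275,215,315))):
    im=D[n,'im'][b[1]:b[3],b[0]:b[2]]; d=(im.sum(2)<120).astype(np.uint8)
    q=cv2.connectedComponentsWithStats(d); print(n,[(q[2][i,4],np.round(q[3][i]+b[:2],1)) for i in range(1,q[0]) if q[2][i,4]>8])
E
```

```text
0.055 big [0.4324 0.3151] [0.4377 0.3167]
0.055 small [0.4378 0.3763] [0.4431 0.3772]
0.058 big [0.4342 0.316 ] [0.4378 0.3159]
0.058 small [0.4396 0.3771] [0.4433 0.3762]
0.061 big [0.436 0.317] [0.438  0.3151]
0.061 small [0.4413 0.3778] [0.4434 0.3753]
scene key_big_top [475.90625    342.91964286]
top key_big_top [190.53278689 297.62295082]
scene key_small_top [494.93939394 366.84848485]
scene [(np.int32(179), array([476.1, 343.3])), (np.int32(49), array([495.1, 367.1])), (np.int32(55), array([508.4, 386.3])), (np.int32(23), array([457.5, 387.6]))]
top [(np.int32(90), array([191. , 297.1])), (np.int32(20), array([169. , 295.9]))]
```

Emit:
{"api": "step_arm", "payload": {"steps": "0 -0.8 0 0 0 0;0.3 -2 0 0 0 0;0.5 -4 0 0 0 0;0.7 -6 -0.3 0 0 0;0.9 -8 -0.5 0 0 0;1 -9.5 -0.7 0 0 0;1 -11.2 -0.7 0 0 0;1 -11.2 -0.7 0 0 0;1 -11.2 -0.7 0 0 0", "fingers": 0}}

```text
time_s: 15.05
ee_pos: [0.4381, 0.329, 0.1676]
tool_rot: [1.937, 1.564, -0.897]
wrist_force: [-0.2, -0.8, -0.7]
finger_gap: 0.0002
```

```bash
python3 - <<'E'
from pose import *
from plant import eyes
show()
for n in ('scene','top'):
    im=eyes.capture(n); c=cam(eyes.camera_info(n)); cv2.imwrite(f'pics/{n}8f.png',im[:,:,::-1])
    u,v=proj(c,[.5,.05,.06])[0].astype(int); cr=im[v-60:v+60,u-80:u+80,::-1]; cv2.imwrite(f'pics/{n}8.png',cv2.resize(cr,None,fx=5,fy=5,interpolation=cv2.INTER_CUBIC))
E
```

```text
t 15.05 p [0.4381 0.329  0.1676] F [-0.21 -0.79 -0.72] M [-0.   -0.06  0.04] gap 0.0002 q [ 0.52  0.28  1.67 -0.01  1.2   1.79]
x [ 0.004 -0.005 -1.   ] y [ 0.302 -0.953  0.006]
```

View pics/scene8.png

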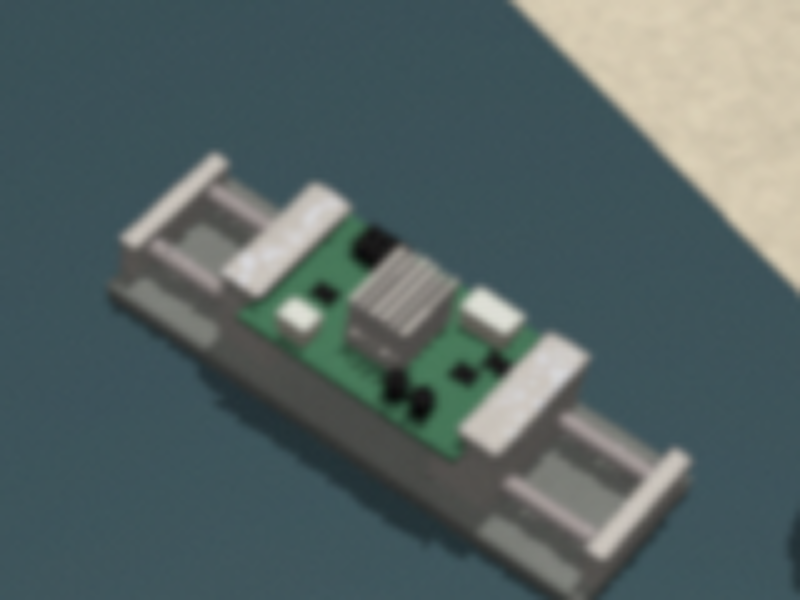

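View pics/top8.png

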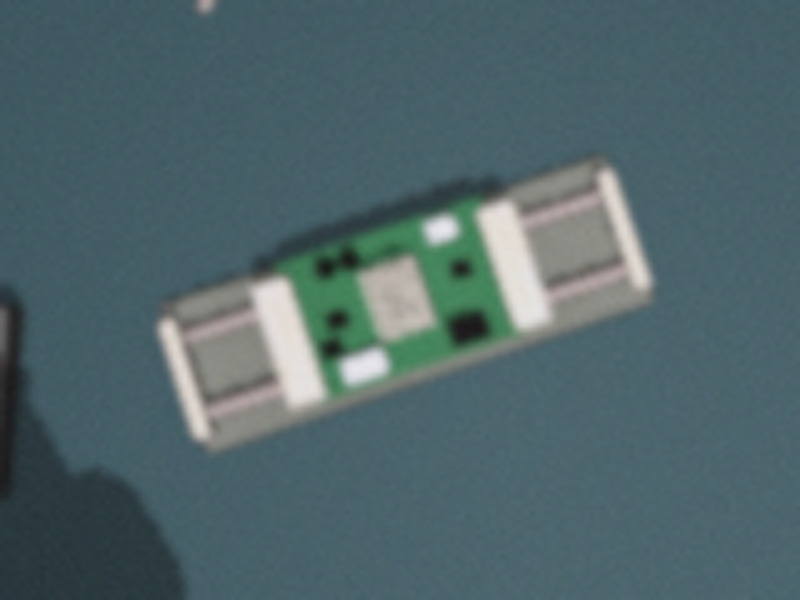

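View pics/scene8f.png

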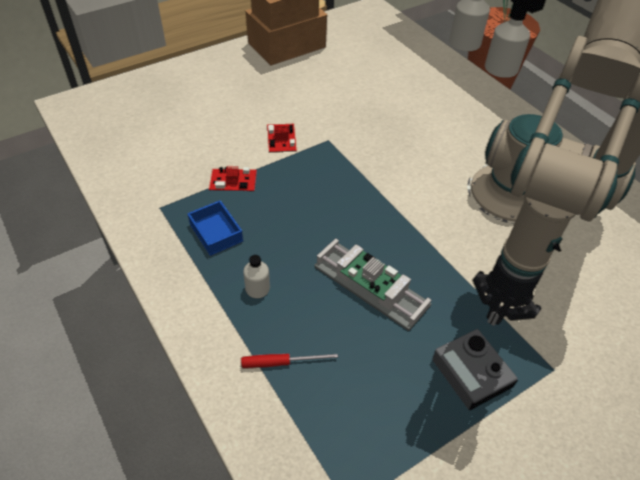

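Board is clipped flat, gripped by both jaws and centred (scene8/top8); bystanders unchanged. Now the large key (scene (476,343)).

```bash
python3 - <<'E'
from pose import *
R0=down(.302+np.pi)
for z in(.075,.06): print(rel([.437,.3158,z],R0))
E
```

```text
[ 3.74  0.41  0.24  0.03 -0.04 -0.07]
[ 4.34  0.41  0.24  0.03 -0.04 -0.07]
```

Emit:
{"api": "step_arm", "payload": {"steps": "0.7 0.4 0.24 0.03 -0.04 -0.07;1.8 0.41 0.24 0.03 -0.04 -0.07;2.9 0.41 0.24 0.03 -0.04 -0.07;3.6 0.41 0.24 0.03 -0.04 -0.07;3.74 0.41 0.24 0.03 -0.04 -0.07;3.74 0.41 0.24 0.03 -0.04 -0.07;3.74 0.41 0.24 0.03 -0.04 -0.07"}}

```text
time_s: 15.85
ee_pos: [0.438, 0.3156, 0.0759]
tool_rot: [-2.945, 1.569, 0.498]
wrist_force: [0.3, 0.1, -0.7]
finger_gap: 0.0001
```

```bash
python3 - <<'E'
from pose import *
show(); R0=down(.302+np.pi)
print(rel([.437,.3158,.058],R0))
E
python3 - <<'E'
from plant import eyes
from h import *
for n in('scene',):
    im=eyes.capture(n); cr=im[290:420,400:560,::-1]; cv2.imwrite(f'pics/{n}9.png',cv2.resize(cr,None,fx=4.5,fy=4.5,interpolation=cv2.INTER_CUBIC))
E
```

```text
t 15.85 p [0.438  0.3156 0.0759] F [ 0.31  0.06 -0.71] M [ 0.02 -0.02 -0.06] gap 0.0001 q [0.5  0.36 1.81 0.   0.97 1.77]
x [ 0.002  0.001 -1.   ] y [ 0.296 -0.955 -0.   ]
[ 0.72 -0.02  0.04 -0.02 -0.02  0.  ]
```

View pics/scene9.png

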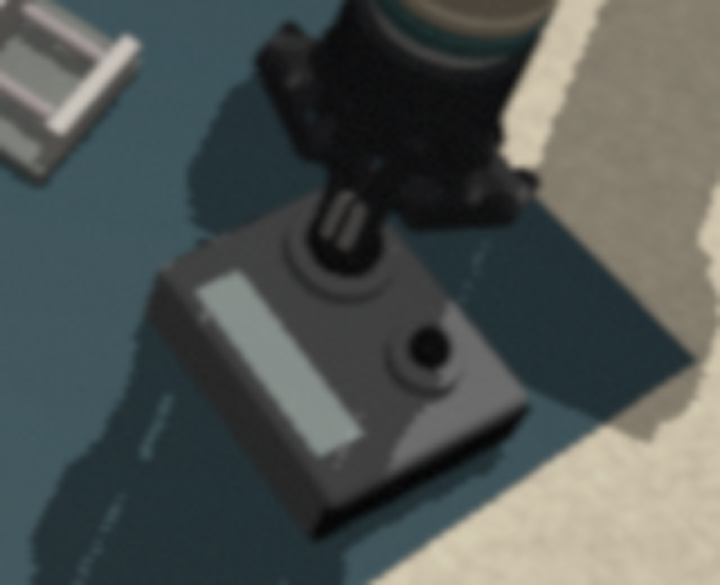

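Closed fingers are above the large key. Descend to find its top.

Emit:
{"api": "step_arm", "payload": {"steps": "0.2 0 0.04 0 0 0;0.4 0 0.04 0 0 0;0.6 0 0.04 0 0 0;0.68 0 0.04 0 0 0;0.76 0 0.04 0 0 0;0.76 0 0.04 0 0 0"}}

```text
time_s: 16.5
ee_pos: [0.4378, 0.316, 0.0606]
tool_rot: [-3.012, 1.566, 0.431]
wrist_force: [-4.9, -3.3, 26.1]
finger_gap: -0.0001
```

Emit:
{"api": "step_arm", "payload": {"steps": "0.06 0 0 0 0 0;0.1 0 0 0 0 0;0.1 0 0 0 0 0"}}

```text
time_s: 16.8
ee_pos: [0.4378, 0.316, 0.0607]
tool_rot: [-3.062, 1.565, 0.381]
wrist_force: [-4.7, -4.3, 20.0]
finger_gap: 0.0001
```

Emit:
{"api": "step_arm", "payload": {"steps": "-0.08 0 0 0 0 0;-0.1 0 0 0 0 0;-0.1 0 0 0 0 0"}}

```text
time_s: 17.1
ee_pos: [0.4378, 0.316, 0.0632]
tool_rot: [-3.065, 1.564, 0.379]
wrist_force: [0.6, -0.4, 3.6]
finger_gap: -0.0002
```

Emit:
{"api": "step_arm", "payload": {"steps": "-0.08 0 0 0 0 0;-0.08 0 0 0 0 0"}}

```text
time_s: 17.3
ee_pos: [0.4378, 0.316, 0.065]
tool_rot: [-3.077, 1.564, 0.367]
wrist_force: [0.9, -1.6, 2.5]
finger_gap: -0.0001
```

Emit:
{"api": "step_arm", "payload": {"steps": "-0.08 0 0 0 0 0;-0.08 0 0 0 0 0"}}

```text
time_s: 17.5
ee_pos: [0.4378, 0.316, 0.0669]
tool_rot: [-3.075, 1.565, 0.369]
wrist_force: [0.7, -0.8, 0.5]
finger_gap: -0.0
```

Emit:
{"api": "step_arm", "payload": {"steps": "-0.08 0 0 0 0 0;-0.08 0 0 0 0 0"}}

```text
time_s: 17.7
ee_pos: [0.4376, 0.316, 0.0688]
tool_rot: [-3.061, 1.565, 0.383]
wrist_force: [0.8, -1.3, 0.7]
finger_gap: -0.0001
```

Spring curve (3.6 N → 1 N, top ≈0.0665) confirms the key bottomed and released. Now the small key.

```bash
python3 - <<'E'
from h import *
D=pickle.load(open('D.pkl','rb'))
C={n:cam(D[n,'ci']) for n in('scene','top')}
bias={'scene':np.array([.0018,.0029,0]),'top':np.array([.0064,.0029,0])}
for z in(.0665,):
  for nm,u in(('big',{'scene':(476.1,343.1),'top':(191.,297.2)}),('small',{'scene':(495.2,367),'top':(169.1,295.8)})):
    print(z,nm,*[np.round(ray(C[n],u[n],z)+bias[n],4)[:2] for n in C])
from plan import *
print(rel([.443,.3763,.085],down(.302+np.pi)),rel([.443,.3763,.07],down(.302+np.pi)))
E
```

```text
0.0665 big [0.4402 0.3193] [0.4386 0.3144]
0.0665 small [0.445 0.379] [0.4437 0.3738]
[-0.64 -2.24 -0.93  0.   -0.07  0.01] [-0.04 -2.24 -0.92  0.   -0.07  0.01]
```

Emit:
{"api": "step_arm", "payload": {"steps": "-0.6 0 0 0 0 0;-0.64 -0.5 -0.2 0 0 0;-0.64 -1.2 -0.5 0 -0.05 0;-0.64 -1.9 -0.8 0 -0.07 0;-0.64 -2.24 -0.96 0 -0.07 0;-0.64 -2.24 -0.96 0 -0.07 0;-0.64 -2.24 -0.96 0 -0.07 0"}}

```text
time_s: 18.4
ee_pos: [0.4432, 0.3763, 0.0844]
tool_rot: [0.164, 1.569, -2.675]
wrist_force: [-0.4, 0.2, 0.2]
finger_gap: -0.0002
```

```bash
python3 - <<'E'
from plant import eyes
from plan import *
show()
for n in('scene',):
    im=eyes.capture(n); cr=im[290:420,400:560,::-1]; cv2.imwrite(f'pics/{n}10.png',cv2.resize(cr,None,fx=4.5,fy=4.5,interpolation=cv2.INTER_CUBIC))
print(rel([.444,.3764,.07],down(.302+np.pi)))
E
```

```text
t 18.4 p [0.4432 0.3763 0.0844] F [-0.44  0.22  0.15] M [ 0.05 -0.01  0.02] gap -0.0002 q [0.58 0.4  1.7  0.   1.04 1.85]
x [-0.002 -0.001 -1.   ] y [ 0.298 -0.954  0.   ]
[ 0.58 -0.01 -0.04  0.    0.02 -0.  ]
```

View pics/scene10.png

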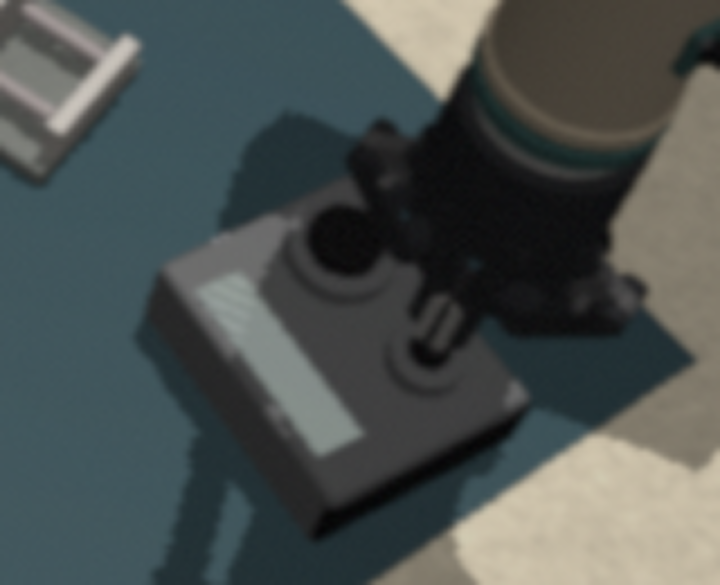

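Emit:
{"api": "step_arm", "payload": {"steps": "0.25 0 -0.04 0 0 0;0.5 0 -0.04 0 0 0;0.65 0 -0.04 0 0 0;0.72 0 -0.04 0 0 0;0.72 0 -0.04 0 0 0"}}

```text
time_s: 18.95
ee_pos: [0.4439, 0.3758, 0.0662]
tool_rot: [0.276, 1.568, -2.564]
wrist_force: [-0.7, -0.1, 1.1]
finger_gap: -0.0
```

Emit:
{"api": "step_arm", "payload": {"steps": "0.06 0 0 0 0 0;0.12 0 0 0 0 0;0.12 0 0 0 0 0"}}

```text
time_s: 19.25
ee_pos: [0.4441, 0.3759, 0.0633]
tool_rot: [0.27, 1.568, -2.57]
wrist_force: [-0.3, -0.9, 2.8]
finger_gap: 0.0001
```

Emit:
{"api": "step_arm", "payload": {"steps": "0.05 0 0 0 0 0;0.1 0 0 0 0 0;0.15 0 0 0 0 0;0.17 0 0 0 0 0;0.17 0 0 0 0 0"}}

```text
time_s: 19.75
ee_pos: [0.4441, 0.376, 0.0608]
tool_rot: [0.311, 1.569, -2.529]
wrist_force: [-2.5, -2.2, 12.8]
finger_gap: -0.0
```

Bottomed (12.8 N). Press a touch more, then release.

Emit:
{"api": "step_arm", "payload": {"steps": "0.05 0 0 0 0 0;0.12 0 0 0 0 0;0.12 0 0 0 0 0"}}

```text
time_s: 20.05
ee_pos: [0.4442, 0.376, 0.0607]
tool_rot: [0.949, 1.57, -1.89]
wrist_force: [-5.0, -3.7, 18.5]
finger_gap: 0.0003
```

Emit:
{"api": "step_arm", "payload": {"steps": "-0.08 0 0 0 0 0;-0.16 0 0 0 0 0;-0.26 0 0 0 0 0;-0.4 0 0 0 0 0;-0.8 0 0 0 0 0;-2 0 0 0 0 0;-4 0 0 0 0 0;-5 0 0 0 0 0;-5 0 0 0 0 0"}}

```text
time_s: 20.95
ee_pos: [0.4468, 0.3778, 0.1908]
tool_rot: [-2.876, 1.561, 0.569]
wrist_force: [0.7, 0.2, 0.4]
finger_gap: 0.0001
```

```bash
python3 - <<'E'
from plant import eyes
from plan import *
show()
D={}
for n in('scene','top'):
    im=eyes.capture(n); D[n]=im; cv2.imwrite(f'pics/{n}11.png',im[:,:,::-1])
im=D['scene'][225:420,300:560,::-1]; cv2.imwrite('pics/scene11c.png',cv2.resize(im,None,fx=3,fy=3,interpolation=cv2.INTER_CUBIC))
E
```

```text
t 20.95 p [0.4468 0.3778 0.1908] F [0.67 0.16 0.38] M [-0.01 -0.01  0.03] gap 0.0001 q [ 0.58  0.31  1.56 -0.    1.26  1.85]
x [ 0.008  0.005 -1.   ] y [ 0.298 -0.955 -0.003]
```

View pics/scene11c.png

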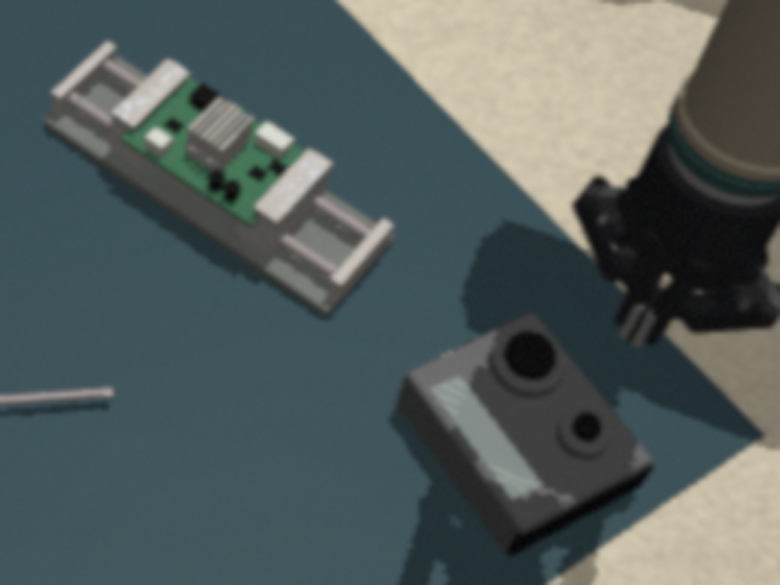

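View pics/top11.png

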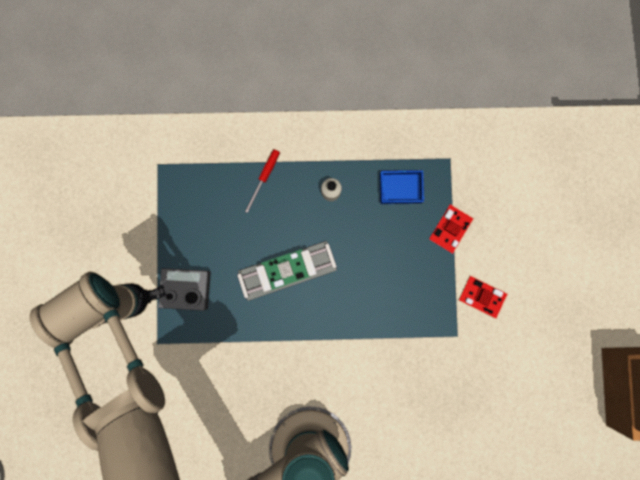

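Board clipped in at top (287,270), both keys up, bystanders where they were, arm clear. Handing in.

```bash
python3 - <<'E'
from plant import order
print(order.finish_job())
E
```

```text
the job is handed in; nothing more can be done
None
```

The job is done and handed in at about 21 s on the robot's clock.

**Board:** I gripped the green board by its heat sink and put one end, tilted down, into the groove at the holder's +y end. I pushed that jaw back until it read about 11 N, lowered the other end inside its lip and slid the board back to the middle. Before I let go, the sideways force was about 1 N or less, so the springs were balanced. Pressing down met firm support at a height within 1 mm of the ledges. The pictures taken after release show the board flat and centred, with both jaws over its short edges.

**Keys:** I pressed the large key first, to about 26 N, and then the small key, to about 18 N, both well past their 4 N full-down force. Both bottomed out about 6 mm below their tops. The large key's spring force fell away as I lifted off. For the small key, only the last picture shows that it came back up.

**Last checks:** The final pictures show both keys up, the arm clear of everything, and the bottle, screwdriver, parts box and red look-alikes where they were.

**Disagreements:**
- The two cameras differed by about 4–5 mm along x. I corrected this using the held board, and the contact forces then matched the holder's springs.
- The key tops were higher than I first estimated, about 66 mm instead of about 58 mm. Because of this, the first descent to find the large key's top already pressed it fully down.

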